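# Turn the cover plate gasket up

### The job

Turn the thin steel cover plate over so that its gasket can be looked at: slide it out over the shelf's free end, on the robot's right, until its edge sticks out by a few centimetres, get under that edge, pick the plate up, flip it and lay it down again (do not drop it), flat on the shelf with the gasket up and no part of it hanging over an edge. Do not let it fall off the shelf, and leave the tray, socket rail, extension bar and cup where they are.

Things in the scene. Friction and masses are not known exactly. Their poses are not given: they have to be found in the camera images.
- shelf_end (a point): Mid-point of the top edge of the free end (the end on the robot's right) of the fixed plywood shelf. The shelf's top is level, 420 mm long (own x), 300 mm wide (own y), 100 mm above the bench, board 18 mm thick, nothing beyond this end. Own x: level, from the free end along the shelf (to the robot's left, turned 0.07 to 0.4 rad away from the robot); own y: along the end edge, towards the robot; z up.
- plate_center (a point): Centre, half-way through the thickness, of the loose flat steel cover plate: 105 mm (own x) by 125 mm (own y) by 4 mm thick, with four dark bolt holes; one face bare steel, the other carries a cork-brown gasket frame (within the 4 mm). Own z points out of the bare face. Starts flat on the shelf, bare face up, own x within 0.2 rad of the shelf's x.
- plate_near (a point): Middle of the plate's edge that is nearest the shelf's free end at the start (own x = -52.5 mm from the centre), half-way through the thickness; at the start 10 to 45 mm in from that end.
- plate: The same cover plate; origin at the centre of its gasket face, 2 mm from the centre point along own -z, same axes. 0.18 to 0.37 kg. Fingertips pressed on it grip it better than it grips the plywood, so it can be dragged.
- tray: Bystander: stainless tray of acorn lug nuts, 132 x 110 mm, 30 mm high, loose on the shelf beyond the plate, on the near or the far side. Origin under its centre.
- socket_rail: Bystander: orange plastic rail 160 x 32 mm with five upright sockets, 50 mm high in all, loose on the shelf beside the tray. Origin under its centre.
- extension_bar: Bystander: chrome extension bar 180 mm long (own y), 18 mm thick, loose across the shelf's other end. Origin under its centre.
- cup: Bystander: blue valve cap cup, 60 mm wide, 45 mm high, loose at the shelf's other end beside the bar. Origin under its centre.
- plate_corner0 (a point): Corner of the plate, half-way through the thickness, at own x = -52.5 mm, own y = -62.5 mm from its centre.
- plate_corner1 (a point): Corner of the plate, half-way through the thickness, at own x = -52.5 mm, own y = +62.5 mm from its centre.
- plate_corner2 (a point): Corner of the plate, half-way through the thickness, at own x = +52.5 mm, own y = -62.5 mm from its centre.
- plate_corner3 (a point): Corner of the plate, half-way through the thickness, at own x = +52.5 mm, own y = +62.5 mm from its centre.

How it is judged:
On the way:
1. the plate, still flat on the shelf, has its near edge out over the shelf's free end by 10 mm or more (x of plate_near in the frame of shelf_end below -0.01 m and angle between plate_center's own z axis and vertical below 0.1 rad and height (world z) of plate_center between 0.098 and 0.106 m), for 0.1 s.
At the end, for the whole second after the job is handed in: The plate lies still, gasket up, flat on the shelf's top (within 4 degrees, centre within 4 mm of its resting height), no corner more than 4 mm beyond the shelf's free end or its long edges (angle between plate_center's own z axis and vertical above 3.07 rad and height (world z) of plate_center between 0.098 and 0.106 m and linear speed of plate below 0.02 m/s and x of each of plate_corner0, plate_corner1, plate_corner2, plate_corner3 in the frame of shelf_end above -0.004 m and y of plate_corner0 in the frame of shelf_end between -0.154 and 0.154 m and y of plate_corner1 in the frame of shelf_end between -0.154 and 0.154 m and y of plate_corner2 in the frame of shelf_end between -0.154 and 0.154 m and y of plate_corner3 in the frame of shelf_end between -0.154 and 0.154 m); the robot touches nothing.
It fails at once if the plate falls below the shelf (height (world z) of plate_center below 0.06 m).
It fails at once if the plate is dropped or thrown (moves faster than 1 m/s, a free fall of 5 cm) (linear speed of plate above 1 m/s).
It fails at once if the tray, socket rail, extension bar or cup is moved by more than 30 mm (distance of any of tray, socket_rail, extension_bar, cup from where it was at the start of the episode above 0.03 m).
It also fails if it takes over 64 s, if anything falls off the work surface, if the arm or the gripper's body presses on something with over 40 N, if the wrist force passes 120 N, or if a joint passes its speed limit or range.

### The arm

A 7-joint arm with a two-finger parallel gripper is mounted at the origin on the work surface. World frame = base frame: x ahead of the robot, y to its left, z up, the work surface at z = 0. Lengths are in m, angles in rad, forces in N, time in s.
With the tool pointing down it reaches from about 0.425 to 0.875 m from the base axis. Payload 4.7 kg.
Tool frame: the origin (TCP) lies midway between the tips of the shut fingers; the grasp point (between the pads) lies 19 mm behind it; z points along the fingers, y is the line along which they close (so a half turn about z gives the same grasp; the last joint's range is limited). The gripper opens to 85 mm and grips with 20 to 120 N. Pads are 22 mm wide; open, the fingers measure 114 mm over their backs; the gripper's body (76 mm by 85 mm) begins 54 mm behind the grasp point. The pads swing forward as they close: fully open they stand 13 mm farther back than shut.
Start: joints at [1.233, 0.321, -0.07, 1.45, 0.023, 1.371, -0.057], TCP at [0.224, -0.61, 0.231] pointing down, gripper open.
Joint ranges: [-2.86, 2.86], [-0.3, 2.09], [-1.38, 1.24], [0.06, 2.45], [-1.56, 4.7], [0.09, 2.05], [-2.69, 2.69]. Speed limits (rad/s): [2.57, 2.57, 3.14, 3.14, 3.14, 3.14, 3.14].

### API

Orientations are given as [roll, pitch, yaw] about the fixed x, y, z axes, in that order (R = Rz(yaw) Ry(pitch) Rx(roll)).
In Python, from workcell import r, cams gives the robot as it stands. The module is installed in compiled form; this text tells all that it offers.
- The arm moves only by the tool move_arm, never from a script. Its argument "moves" is one flat list of numbers, 5 for each row, row after row: the shift along the tool's x, y, z in mm, then the turn about the tool's z in rad, then the gripper command: -1 is fully open, 1 is shut, values between are in proportion. A call has exactly 5 rows; each row is the pose to reach, as a shift and turn from the pose commanded when the call began, along the tool's axes at that moment; what a row does not reach only later rows make up. A row lasts 1/8 s, in which the tool goes at most 62.5 mm and 10.7 degrees, less where a joint would pass 70% of its speed; a pose out of reach is approached as far as the arm can. A call with a gripper value outside its range is refused whole. The fingers move at their own pace and stop on an object; "grip_force" is the grip in N (left out, the last holds). Time passes only in rows, so rows that repeat a pose let the fingers close, or fill a call up. It gives the time, the measured TCP pose, the force, the opening and the grip force at its end, in the units of the state.
- r.get_obs(): the state, without advancing time (a new reading comes with each control period).
- cams.read_camera(name): name is "scene" or "top" or "wrist"; returns the picture (384x512x3 uint8, red, green, blue); there is no depth.
- cams.camera_info(name): a dict with "fx", "fy", "cx", "cy" (pixels), "camera_from_world" (4x4, takes a point from world to camera coordinates); the wrist camera has in their place "mount" (4x4, takes a point from camera to tool coordinates, whose origin is the TCP and whose axes are the flange's). Camera axes: x right, y down, z forward; pixel columns grow to the right and rows downward; lengths in m; the calibration is good to about 2 mm. The wrist camera is an equidistant fisheye: a pixel r from the principal point sees the ray r / f radians off the axis. A picture is of the moment at which its call begins: read the wrist's pose just before it. camera_info takes no time and is no camera call.
- r.finish_job(): hands the job in; it is judged then, once.
The state is a dict: "time_s": time; "joint_positions": joint angles; "qd": joint speeds; "effort": joint torques, N m; "eef_pos": TCP position; "ee_rot": TCP orientation; "wrist_force": force on the tool from outside, world axes, zero at the start; "moment": the same for the moment, N m; "width": finger opening in m; "grasp_force": force on a finger pad.
Only numpy, scipy, OpenCV 4.12 (cv2) and the standard library are available. Lean on these libraries where they do the work, as an engineer would, in place of code of your own. Each camera call takes 0.05 s, during which the arm holds its last target. There are 200 camera calls.

## Working session

There is one attempt and no reset: what is moved stays moved. The work goes in short steps, Python scripts to look and compute and a tool call to move; the robot and the scene stay as the last step left them, time stands still between calls to the robot, and variables do not carry over. Pictures are saved under pics/ and viewed, at most 10 in all, crops included, and the job is handed in when it is done.

Besides the shell and the picture viewer there is one more tool, called as a command line: name --argument value ..., lists and objects as JSON in quotes. move_arm: Moves the arm, as the interface text tells. Its arguments: {"type":"object","properties":{"moves":{"type":"array"},"grip_force":{"type":"number"}},"required":["moves"]}

```bash
mkdir -p pics; python3 - <<'E'
from workcell import r,cams
import cv2,numpy as np
np.set_printoptions(precision=4,suppress=True)
o=r.get_obs();print(o)
ims=[]
for n in("scene","top","wrist"):
    im=cams.read_camera(n)[...,::-1];cv2.imwrite(f"pics/{n}0.png",im);print(n,cams.camera_info(n));ims.append(im)
a=np.vstack([np.hstack(ims[:2]),np.hstack([ims[2],ims[2]*0])])
cv2.imwrite("pics/all0.png",cv2.resize(a,(800,600)))
E
```

```text
{'time_s': 0.0, 'joint_positions': array([ 1.2331,  0.3218, -0.0701,  1.4517,  0.0226,  1.3708, -0.0569]), 'qd': array([ 0.0017,  0.0005,  0.0002, -0.0012,  0.0009,  0.0013, -0.0008]), 'effort': array([ -0.    , -49.3587,  -0.3822, -31.4336,   0.013 ,   0.0115,
        -0.    ]), 'eef_pos': array([ 0.2238, -0.6097,  0.2302]), 'ee_rot': array([-3.1397,  0.0001,  0.3518]), 'wrist_force': array([ 0.1241, -0.69  ,  0.144 ]), 'moment': array([-0.0103,  0.0208, -0.0074]), 'grasp_force': 0.0, 'width': 0.08544088123275871}
scene {'fx': 392.9764112324497, 'fy': 392.9764112324497, 'cx': 252.20439668447557, 'cy': 194.64684785208559, 'camera_from_world': array([[-0.1294,  0.9916,  0.0048, -0.108 ],
       [ 0.7971,  0.1069, -0.5943, -0.4232],
       [-0.5898, -0.0731, -0.8042,  1.3917],
       [ 0.    ,  0.    ,  0.    ,  1.    ]])}
top {'fx': 367.89138495445917, 'fy': 367.89138495445917, 'cx': 257.0788264091853, 'cy': 190.6863162874438, 'camera_from_world': array([[-0.0233, -0.9997, -0.0034,  0.1891],
       [-0.9863,  0.0235, -0.1634,  0.6241],
       [ 0.1634, -0.0004, -0.9866,  0.8376],
       [ 0.    ,  0.    ,  0.    ,  1.    ]])}
wrist {'fx': 297.3186396354542, 'fy': 297.3186396354542, 'cx': 255.63333453770963, 'cy': 192.43918413761568, 'mount': array([[-0.0003, -0.9529, -0.3033,  0.0771],
       [ 1.    , -0.0003, -0.0001,  0.0011],
       [ 0.    , -0.3033,  0.9529, -0.1414],
       [ 0.    ,  0.    ,  0.    ,  1.    ]])}
```

View pics/all0.png

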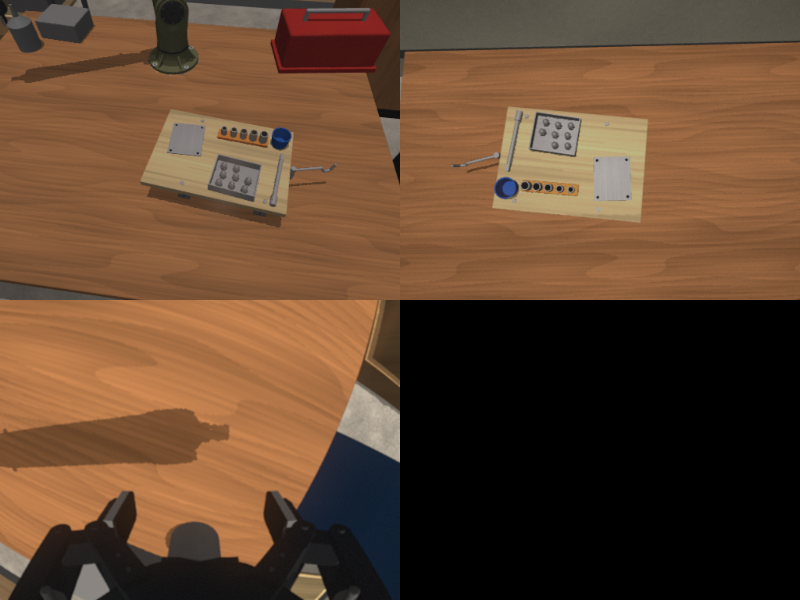

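The scene view shows the shelf, with the plate at its free end: on the left in the scene view, and on the right in the top view at about (612,178) in the montage. The plate is about 10–15 mm from the end. Next I measure the corners in both views.

```bash
cat > h.py <<'E'
import numpy as np,cv2
from workcell import r,cams
np.set_printoptions(precision=4,suppress=True)
def ray(n,uv):
    c=cams.camera_info(n);T=c["camera_from_world"];R=T[:3,:3]
    d=np.array([(uv[0]-c["cx"])/c["fx"],(uv[1]-c["cy"])/c["fy"],1.])
    return -R.T@T[:3,3],R.T@d
def onz(n,uv,z):
    o,d=ray(n,uv);return o+d*(z-o[2])/d[2]
def tri(a,b):
    (o1,d1),(o2,d2)=ray("scene",a),ray("top",b)
    s=np.linalg.lstsq(np.c_[d1,-d2],o2-o1,rcond=None)[0]
    p,q=o1+s[0]*d1,o2+s[1]*d2
    return (p+q)/2,np.linalg.norm(p-q)
E
cat > m.py <<'E'
from h import *
boxes={"scene":(170,130,390,285),"top":(110,125,325,290)}
C={}
for n in boxes:
    im=cv2.imread(f"pics/{n}0.png");x0,y0,x1,y1=boxes[n]
    hsv=cv2.cvtColor(im,cv2.COLOR_BGR2HSV)
    m=np.zeros(im.shape[:2],np.uint8);m[y0:y1,x0:x1]=1
    print(n,"hsv ply",hsv[{'scene':200,'top':265}[n],{'scene':215,'top':230}[n]],"table",hsv[330,250],"plate",hsv[{'scene':178,'top':228}[n],{'scene':237,'top':270}[n]])
    gray=((hsv[...,1]<60)&(hsv[...,2]>90)).astype(np.uint8)*m
    gray=cv2.morphologyEx(gray,cv2.MORPH_CLOSE,np.ones((5,5)))
    cs=sorted(cv2.findContours(gray,0,2)[0],key=cv2.contourArea)[-4:]
    for c in cs: print(cv2.contourArea(c),cv2.minAreaRect(c)[0],cv2.approxPolyDP(c,5,True)[:,0].tolist())
    h=hsv[...,0];v=(hsv[...,0]>=17)&(hsv[...,0]<30)&(hsv[...,2]>120)
    ply=cv2.morphologyEx(v.astype(np.uint8),cv2.MORPH_OPEN,np.ones((5,5)))
    c=cv2.convexHull(max(cv2.findContours(ply,0,2)[0],key=cv2.contourArea));print("ply",cv2.contourArea(c),cv2.approxPolyDP(c,6,True)[:,0].tolist())
E
python3 m.py; python3 - <<'E'
import cv2
a=cv2.imread('pics/scene0.png')[120:300,150:410];b=cv2.imread('pics/top0.png')[120:300,100:360]
import numpy as np
cv2.imwrite('pics/z0.png',cv2.resize(np.vstack([a,b]),None,fx=1.65,fy=1.65,interpolation=2))
E
```

```text
scene hsv ply [ 22  87 172] table [ 13 144 136] plate [  4  14 132]
117.0 (321.914794921875, 169.12474060058594) [[296, 165], [348, 172]]
315.5 (352.8589172363281, 228.52908325195312) [[361, 196], [347, 256], [337, 256], [352, 263]]
1594.0 (238.58956909179688, 174.16763305664062) [[261, 154], [257, 160], [223, 157], [214, 194], [256, 199]]
2435.5 (300.9341735839844, 223.3116455078125) [[279, 197], [266, 236], [325, 251], [334, 211]]
ply 17561.5 [[218, 141], [347, 164], [373, 184], [365, 273], [181, 232]]
top hsv ply [ 21  93 187] table [ 13 144 129] plate [ 15  12 167]
113.0 (166.53541564941406, 237.4690704345703) [[154, 236], [157, 242], [179, 240], [177, 234], [171, 235], [177, 242], [162, 232]]
371.5 (147.8823699951172, 180.47059631347656) [[153, 141], [135, 218], [153, 150], [164, 149]]
2567.5 (272.0, 228.0) [[293, 200], [248, 201], [249, 256], [296, 254]]
2816.0 (197.65403747558594, 169.97311401367188) [[174, 142], [164, 189], [223, 198], [230, 150]]
ply 24361.5 [[138, 137], [314, 152], [306, 283], [119, 265]]
```

move_arm --moves '[0,0,-60,0,-1,0,0,-120,0,-1,0,0,-180,0,-1,0,0,-240,0,-1,0,0,-300,0,-1]'

```text
time_s: 0.78
eef_pos: [0.2237, -0.6097, 0.5334]
ee_rot: [3.141, 0.0, 0.352]
wrist_force: [0.4, -1.3, 0.1]
width: 0.0855
grasp_force: 0.0
```

move_arm --moves '[0,62,0,0,-1,0,124,0,0,-1,0,186,0,0,-1,0,248,0,0,-1,0,310,0,0,-1]'

```text
time_s: 1.4
eef_pos: [0.2821, -0.7684, 0.4555]
ee_rot: [3.086, 0.0, 0.352]
wrist_force: [-0.3, -0.1, 0.1]
width: 0.0855
grasp_force: 0.0
```

View pics/z0.png

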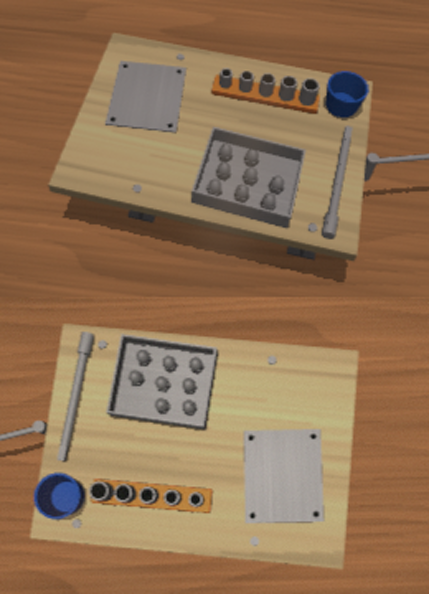

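```bash
python3 - <<'E'
from workcell import r
print(r.get_obs())
E
```

```text
{'time_s': 1.4, 'joint_positions': array([ 1.1496442 ,  0.87531844,  0.35112911,  0.16679697, -0.31227376,
        2.0525412 , -0.00242428]), 'qd': array([ 0.03932096,  0.39080947,  0.49155152, -0.40017808, -0.52305336,
        0.00322965, -0.00453569]), 'effort': array([-1.28678966e+00, -7.22190857e+01,  6.12133741e-01, -2.54579544e+01,
        4.88943346e-01, -2.79122014e-01,  5.50873257e-03]), 'eef_pos': array([ 0.2821461 , -0.76835545,  0.45548585]), 'ee_rot': array([3.08562532e+00, 7.91301523e-05, 3.52066342e-01]), 'wrist_force': array([-0.25323835, -0.05235806,  0.14093804]), 'moment': array([0.07588242, 0.05059409, 0.02600702]), 'grasp_force': 0.0, 'width': 0.08553938966168409}
```

The first crop shows the plate bare side up with a clear front and left of the shelf. The tray is far and to the left, and the rail is near and to the left. The arm tilted once it was out of reach, so I check what happens when it comes back in.

move_arm --moves '[0,0,0,0,-1,0,0,0,0,-1,0,0,0,0,-1,0,0,0,0,-1,0,0,0,0,-1]'

```text
time_s: 2.02
eef_pos: [0.2817, -0.7672, 0.4587]
ee_rot: [3.083, -0.0, 0.352]
wrist_force: [1.0, -1.1, -0.2]
width: 0.0856
grasp_force: 0.0
```

move_arm --moves '[0,-40,0,0,-1,0,-80,0,0,-1,0,-120,0,0,-1,0,-160,0,0,-1,0,-160,0,0,-1]'

```text
time_s: 2.65
eef_pos: [0.2254, -0.6149, 0.45]
ee_rot: [3.083, -0.002, 0.352]
wrist_force: [-0.3, -0.6, 0.7]
width: 0.0853
grasp_force: 0.0
```

The tilt stays after the arm comes back into reach, so repeated excursions can bring the tool level. Now I compute positions from both views.

```bash
python3 - <<'E'
from h import *
print("cams",ray("scene",(0,0))[0],ray("top",(0,0))[0])
sub={}
for n,b in(("scene",(205,148,268,208)),("top",(240,190,302,262))):
    im=cv2.imread(f"pics/{n}0.png");x0,y0,x1,y1=b
    s=cv2.cvtColor(im,cv2.COLOR_BGR2HSV)[y0:y1,x0:x1]
    m=cv2.morphologyEx((s[...,1]<50).astype(np.uint8),cv2.MORPH_CLOSE,np.ones((5,5)))
    c=max(cv2.findContours(m,0,2)[0],key=cv2.contourArea)
    h=cv2.convexHull(c);q=cv2.approxPolyDP(h,4,True)[:,0]+[x0,y0];mm=cv2.moments(c)
    print(n,q.tolist(),mm['m10']/mm['m00']+x0,mm['m01']/mm['m00']+y0);sub[n]=(mm['m10']/mm['m00']+x0,mm['m01']/mm['m00']+y0)
    for p in q:print("  plate",onz(n,p,.104))
    print("  centre",onz(n,sub[n],.104))
print("tri centre",tri(sub["scene"],sub["top"]))
for n,L in(("top",[[314,152],[306,283],[119,265],[138,137]]),("scene",[[181,232],[218,141],[365,273]])):
    for p in L:print(n,"shelf",onz(n,p,.1))
print("tri shelf far-right corner",tri((181,232),(314,152)),"near-right",tri((218,141),(306,283)))
E
```

```text
cams [1.1442 0.254  0.8683] [0.483  0.1748 0.9289]
scene [[223, 157], [262, 161], [256, 199], [214, 195]] 238.54173329069397 178.30156699712185
  plate [0.473  0.0935 0.104 ]
  plate [0.4732 0.1956 0.104 ]
  plate [0.5954 0.1952 0.104 ]
  plate [0.597  0.0932 0.104 ]
  centre [0.538  0.1442 0.104 ]
top [[293, 200], [295, 255], [249, 256], [248, 201]] 271.27533661740557 228.18830870279146
  plate [0.5964 0.0936 0.104 ]
  plate [0.4738 0.094  0.104 ]
  plate [0.474  0.1956 0.104 ]
  plate [0.5965 0.1955 0.104 ]
  centre [0.534  0.1446 0.104 ]
tri centre (array([0.5343, 0.144 , 0.0995]), np.float64(0.0009270794805585253))
top shelf [0.7083 0.0401 0.1   ]
top shelf [0.4128 0.072  0.1   ]
top shelf [0.461  0.4837 0.1   ]
top shelf [0.7545 0.4503 0.1   ]
scene shelf [0.7067 0.0377 0.1   ]
scene shelf [0.4143 0.0693 0.1   ]
scene shelf [0.7539 0.4482 0.1   ]
tri shelf far-right corner (array([0.7079, 0.0393, 0.1021]), np.float64(0.002115882940659804)) near-right (array([0.4128, 0.0703, 0.0985]), np.float64(0.0028799291533663164))
```

```bash
cat >> h.py <<'E'
from scipy.spatial.transform import Rotation as Ro
def to(*targets):
    o=r.get_obs();R=Ro.from_euler('xyz',o["ee_rot"]).as_matrix()
    print("t",round(o["time_s"],2),"pos",o["eef_pos"],"rpy",o["ee_rot"],"zaxis",R[:,2],"yaxis",R[:,1],"\nj",o["joint_positions"],"F",o["wrist_force"])
    for t in targets:
        d=R.T@(np.array(t)-o["eef_pos"])*1000;print(t,"shift mm",d.round(1),"rows",round(np.linalg.norm(d)/62.5,1))
E
python3 - <<'E'
from h import *
to((.45,-.25,.35),(.52,-.05,.30),(.537,.16,.25))
E
```

```text
t 2.65 pos [ 0.2254 -0.6149  0.45  ] rpy [ 3.083  -0.0021  0.352 ] zaxis [ 0.0222 -0.0543 -0.9983] yaxis [ 0.344  -0.9371  0.0586] 
j [ 0.8745  0.297   0.4321  1.0796 -0.1306  1.7308  0.0426] F [-0.3383 -0.5863  0.6927]
(0.45, -0.25, 0.35) shift mm [ 336.4 -270.5   85. ] rows 7.0
(0.52, -0.05, 0.3) shift mm [ 471.  -436.8  125.7] rows 10.5
(0.537, 0.16, 0.25) shift mm [ 559.2 -630.6  164.5] rows 13.7
```

move_arm --moves '[48,-39,12,-0.15,1,96,-77,24,-0.3,1,144,-116,36,-0.45,1,192,-155,49,-0.6,1,240,-193,61,-0.75,1]' --grip_force 60

```text
time_s: 3.28
eef_pos: [0.3877, -0.3573, 0.3768]
ee_rot: [3.098, 0.04, 1.106]
wrist_force: [1.2, -0.6, -0.2]
width: -0.0003
grasp_force: 0.0
```

```bash
python3 - <<'E'
from h import *
to((.45,-.25,.35),(.52,-.05,.30),(.537,.16,.25))
E
```

```text
t 3.27 pos [ 0.3877 -0.3573  0.3768] rpy [3.0979 0.0398 1.1056] zaxis [ 0.0212 -0.0551 -0.9983] yaxis [ 0.8937 -0.4466  0.0436] 
j [ 0.5235 -0.0163  0.1485  1.5502  0.0323  1.5566  0.2081] F [ 1.2382 -0.6418 -0.1742]
(0.45, -0.25, 0.35) shift mm [124.9   6.6  22.1] rows 2.0
(0.52, -0.05, 0.3) shift mm [336.8 -22.3  62.5] rows 5.5
(0.537, 0.16, 0.25) shift mm [ 534.  -103.1  101.2] rows 8.9
```

move_arm --moves '[61,3,12,-0.1,1,122,5,24,-0.2,1,183,-3,36,-0.3,1,244,-10,48,-0.4,1,305,-19,60,-0.5,1]'

```text
time_s: 3.9
eef_pos: [0.5097, -0.0803, 0.3041]
ee_rot: [3.122, 0.055, 1.604]
wrist_force: [1.6, -0.1, 0.3]
width: -0.0002
grasp_force: 0.0
```

```bash
python3 - <<'E'
from h import *
to((.537,.16,.13),(.537,.16,.108))
E
```

```text
t 3.9 pos [ 0.5097 -0.0803  0.3041] rpy [3.1219 0.0545 1.604 ] zaxis [ 0.0215 -0.0538 -0.9983] yaxis [0.9992 0.0343 0.0196] 
j [ 0.2304 -0.0059 -0.161   1.6818  0.0517  1.4406  0.0971] F [ 1.6216 -0.1332  0.2957]
(0.537, 0.16, 0.13) shift mm [248.4  32.1 161.5] rows 4.8
(0.537, 0.16, 0.108) shift mm [249.6  31.6 183.5] rows 5.0
```

move_arm --moves '[58,8,24,0,1,116,16,48,0,1,172,24,80,0,1,220,32,125,0,1,248,32,162,0,1]'

```text
time_s: 4.53
eef_pos: [0.5371, 0.1607, 0.1285]
ee_rot: [3.122, 0.052, 1.602]
wrist_force: [1.3, -0.2, -0.7]
width: -0.0
grasp_force: 0.0
```

```bash
python3 - <<'E'
from h import *
to((.537,.16,.102),(.529,.089,.102))
E
```

```text
t 4.53 pos [0.5371 0.1607 0.1285] rpy [3.1218 0.0524 1.6024] zaxis [ 0.0214 -0.0517 -0.9984] yaxis [0.9993 0.0326 0.0197] 
j [-0.0388  0.2265 -0.3779  1.7973  0.1531  1.1387 -0.4404] F [ 1.2666 -0.1535 -0.6867]
(0.537, 0.16, 0.102) shift mm [ 0.7 -0.7 26.5] rows 0.4
(0.529, 0.089, 0.102) shift mm [-70. -11.  30.] rows 1.2
```

move_arm --moves '[0,0,12,0,1,0,0,20,0,1,0,0,24,0,1,0,0,26,0,1,0,0,26,0,1]'

```text
time_s: 5.15
eef_pos: [0.5372, 0.1558, 0.1046]
ee_rot: [3.121, 0.055, 1.6]
wrist_force: [0.1, 0.5, 1.5]
width: 0.0002
grasp_force: 0.6
```

move_arm --moves '[0,0,1,0,1,0,0,2,0,1,0,0,3,0,1,0,0,3,0,1,0,0,3,0,1]'

```text
time_s: 5.78
eef_pos: [0.5378, 0.1561, 0.1043]
ee_rot: [3.119, 0.055, 1.601]
wrist_force: [-4.4, -3.1, 16.3]
width: -0.0
grasp_force: 8.3
```

move_arm --moves '[-10,-1,1.5,0,1,-27,-4,2.5,0,1,-45,-6,3.5,0,1,-62,-9,4.2,0,1,-70,-10,4.5,0,1]'

```text
time_s: 6.4
eef_pos: [0.5325, 0.088, 0.1043]
ee_rot: [3.113, 0.051, 1.601]
wrist_force: [-0.2, 3.8, 13.5]
width: -0.0001
grasp_force: 6.8
```

```bash
python3 - <<'E'
from h import *
to((.529,.089,.16))
for n in("scene","top"):cv2.imwrite(f"pics/{n}1.png",cams.read_camera(n)[...,::-1])
a=cv2.imread('pics/scene1.png')[100:290,150:410];b=cv2.imread('pics/top1.png')[110:300,100:360]
cv2.imwrite('pics/z1.png',cv2.resize(np.hstack([a,b]),None,fx=1.53,fy=1.53,interpolation=2))
E
```

```text
t 6.4 pos [0.5325 0.088  0.1043] rpy [3.113  0.0512 1.6011] zaxis [ 0.0301 -0.0503 -0.9983] yaxis [0.9991 0.0318 0.0285] 
j [ 0.055   0.1933 -0.3353  1.8855  0.1373  1.0619 -0.3092] F [-0.2321  3.77   13.4716]
(0.529, 0.089, 0.16) shift mm [ -1.7  -1.9 -55.8] rows 0.9
```

View pics/z1.png

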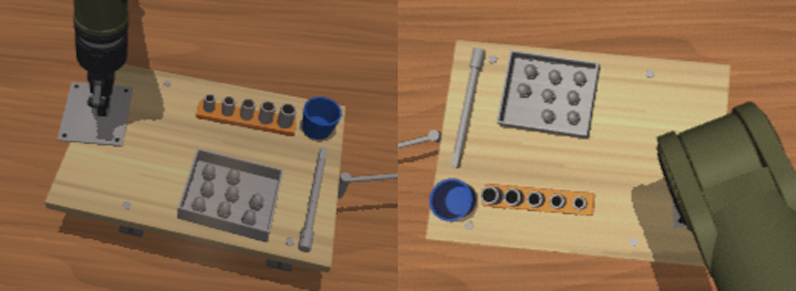

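The plate is dragged out and overhangs the end, still flat. I lift off and check where the red box stands on the robot's left before tilting there.

move_arm --moves '[0,0,-20,0,1,0,0,-80,0,1,0,0,-140,0,1,0,0,-200,0,1,0,0,-260,0,1]'

```text
time_s: 7.12
eef_pos: [0.5229, 0.1001, 0.3617]
ee_rot: [3.122, 0.055, 1.601]
wrist_force: [1.1, -0.1, -0.6]
width: -0.0003
grasp_force: 0.0
```

```bash
python3 - <<'E'
from h import *
for p in((350,92),(492,88),(360,12),(480,15)):print(p,onz("scene",p,0),onz("scene",p,.15))
to((.40,.35,.42),(.2,.58,.45),(.03,.64,.45))
E
```

```text
(350, 92) [ 0.0314  0.4494 -0.    ] [0.2237 0.4156 0.15  ]
(492, 88) [-0.0565  0.9364  0.    ] [0.1509 0.8185 0.15  ]
(360, 12) [-0.4974  0.5     0.    ] [-0.2138  0.4575  0.15  ]
(480, 15) [-0.5426  0.9962  0.    ] [-0.2512  0.868   0.15  ]
t 7.12 pos [0.5229 0.1001 0.3617] rpy [3.1221 0.0547 1.6014] zaxis [ 0.0212 -0.0541 -0.9983] yaxis [0.9993 0.0316 0.0195] 
j [ 0.0545  0.0458 -0.3451  1.5193  0.0734  1.5744 -0.2587] F [ 1.0904 -0.0869 -0.6024]
(0.4, 0.35, 0.42) shift mm [ 250.  -113.8  -74.4] rows 4.6
(0.2, 0.58, 0.45) shift mm [ 484.  -305.8 -121. ] rows 9.4
(0.03, 0.64, 0.45) shift mm [ 549.1 -473.8 -127.8] rows 11.8
```

move_arm --moves '[50,-23,-15,-0.13,1,100,-46,-30,-0.26,1,150,-68,-45,-0.39,1,200,-91,-60,-0.52,1,250,-114,-75,-0.65,1]'

```text
time_s: 7.75
eef_pos: [0.3991, 0.3513, 0.4191]
ee_rot: [-3.124, 0.055, 2.256]
wrist_force: [-0.1, 0.6, 0.3]
width: 0.0004
grasp_force: 0.0
```

```bash
python3 - <<'E'
from h import *
to((.2,.58,.5),(.06,.66,.5))
E
```

```text
t 7.75 pos [0.3991 0.3513 0.4191] rpy [-3.1239  0.055   2.2564] zaxis [ 0.0211 -0.0537 -0.9983] yaxis [ 0.7746  0.6323 -0.0177] 
j [-0.2394  0.0958 -0.6194  1.3677  0.1079  1.7219 -0.1575] F [-0.1229  0.6336  0.262 ]
(0.2, 0.58, 0.5) shift mm [298.2 -11.1 -97.2] rows 5.0
(0.06, 0.66, 0.5) shift mm [ 448.5  -69.  -104.5] rows 7.5
```

move_arm --moves '[60,-2,-19,-0.14,1,120,-4,-38,-0.28,1,180,-6,-57,-0.42,1,240,-9,-76,-0.56,1,298,-11,-97,-0.7,1]'

```text
time_s: 8.38
eef_pos: [0.2021, 0.5794, 0.4996]
ee_rot: [-3.093, 0.03, 2.956]
wrist_force: [0.7, -0.4, 0.6]
width: -0.0004
grasp_force: 0.0
```

```bash
python3 - <<'E'
from h import *
to((.10,.80,.55),(.08,.90,.65))
E
```

```text
t 8.38 pos [0.2021 0.5794 0.4996] rpy [-3.0928  0.0299  2.9558] zaxis [ 0.0204 -0.0535 -0.9984] yaxis [ 0.1859  0.9814 -0.0488] 
j [-0.7827  0.4121 -0.8708  0.9099  0.3615  1.9892 -0.0914] F [ 0.7144 -0.412   0.5955]
(0.1, 0.8, 0.55) shift mm [139.5 195.  -64.1] rows 4.0
(0.08, 0.9, 0.65) shift mm [ 174.6  284.6 -169.7] rows 6.0
```

move_arm --moves '[30,50,-20,0,1,60,100,-60,0,1,90,150,-100,0,1,120,200,-140,0,1,140,240,-180,0,1]'

```text
time_s: 9.0
eef_pos: [0.1453, 0.7026, 0.5227]
ee_rot: [3.128, 0.033, 2.953]
wrist_force: [0.6, 0.5, 0.0]
width: 0.0001
grasp_force: 0.0
```

move_arm --moves '[0,40,-50,0,1,0,80,-100,0,1,0,120,-150,0,1,0,160,-200,0,1,0,200,-250,0,1]'

```text
time_s: 9.62
eef_pos: [0.1489, 0.7271, 0.5418]
ee_rot: [3.059, 0.032, 2.952]
wrist_force: [0.5, -0.1, 0.4]
width: 0.0001
grasp_force: 0.0
```

```bash
python3 - <<'E'
from h import *
to()
E
```

```text
t 9.62 pos [0.1489 0.7271 0.5418] rpy [3.0593 0.0321 2.9516] zaxis [ 0.047   0.0747 -0.9961] yaxis [0.1856 0.9792 0.0822] 
j [-1.4914  0.6424  0.27    0.3731 -0.1546  2.0526  0.024 ] F [ 0.5498 -0.0594  0.4032]
```

move_arm --moves '[0,0,-62,0,1,0,0,-124,0,1,0,0,-186,0,1,0,0,-248,0,1,0,0,-310,0,1]'

```text
time_s: 10.25
eef_pos: [0.1244, 0.6483, 0.6391]
ee_rot: [2.959, 0.028, 2.958]
wrist_force: [-0.1, 0.5, -0.9]
width: -0.0001
grasp_force: 0.0
```

move_arm --moves '[0,62,0,0,1,0,124,0,0,1,0,186,0,0,1,0,248,0,0,1,0,310,0,0,1]'

```text
time_s: 10.88
eef_pos: [0.1522, 0.7781, 0.5798]
ee_rot: [2.9, 0.033, 2.952]
wrist_force: [1.0, 0.9, -0.1]
width: 0.0001
grasp_force: 0.0
```

```bash
python3 - <<'E'
from h import *
to()
E
```

```text
t 10.88 pos [0.1522 0.7781 0.5798] rpy [2.9004 0.0332 2.9516] zaxis [ 0.0768  0.2285 -0.9705] yaxis [0.1756 0.9551 0.2388] 
j [-1.4656  0.7691  0.5773  0.0928 -0.4896  2.0525  0.0102] F [ 1.0159  0.9025 -0.0954]
```

move_arm --moves '[50,10,-30,0,1,100,40,-80,0,1,150,70,-130,0,1,200,100,-180,0,1,230,140,-230,0,1]'

```text
time_s: 11.5
eef_pos: [-0.0029, 0.7633, 0.628]
ee_rot: [2.843, 0.025, 2.955]
wrist_force: [0.1, 0.2, -0.3]
width: 0.0
grasp_force: 0.0
```

move_arm --moves '[20,36,-50,0,1,20,72,-100,0,1,20,108,-150,0,1,20,144,-200,0,1,20,180,-250,0,1]'

```text
time_s: 12.12
eef_pos: [-0.0053, 0.7333, 0.6772]
ee_rot: [2.784, 0.016, 2.955]
wrist_force: [-0.7, -0.7, -0.2]
width: -0.0002
grasp_force: 0.0
```

```bash
python3 - <<'E'
from h import *
to()
E
```

```text
t 12.12 pos [-0.0053  0.7333  0.6772] rpy [2.7838 0.0161 2.9554] zaxis [ 0.0797  0.3414 -0.9365] yaxis [0.1679 0.9215 0.3502] 
j [-1.7301  0.611   0.5332  0.1471 -0.3379  2.0526 -0.1646] F [-0.7366 -0.6934 -0.1516]
```

move_arm --moves '[0,21,-58,0,1,0,42,-116,0,1,0,63,-174,0,1,0,84,-232,0,1,0,105,-290,0,1]'

```text
time_s: 12.75
eef_pos: [-0.0038, 0.6638, 0.745]
ee_rot: [2.721, 0.007, 2.961]
wrist_force: [-1.0, 0.3, 0.8]
width: -0.0002
grasp_force: 0.0
```

move_arm --moves '[0,0,-62,0,1,0,0,-124,0,1,0,0,-186,0,1,0,0,-248,0,1,0,0,-310,0,1]'

```text
time_s: 13.38
eef_pos: [-0.0133, 0.5471, 0.8125]
ee_rot: [2.652, -0.003, 2.966]
wrist_force: [-1.0, -1.0, 0.2]
width: 0.0002
grasp_force: 0.0
```

```bash
python3 - <<'E'
from h import *
to()
E
```

```text
t 13.38 pos [-0.0133  0.5471  0.8125] rpy [ 2.6524 -0.0028  2.9657] zaxis [ 0.0798  0.4631 -0.8827] yaxis [0.1558 0.8688 0.47  ] 
j [-2.1172  0.2049  0.6886  0.4361 -0.1087  2.0526 -0.1518] F [-0.9602 -1.0455  0.1737]
```

move_arm --moves '[0,40,-48,0,1,0,80,-96,0,1,0,120,-144,0,1,0,160,-192,0,1,0,200,-240,0,1]'

```text
time_s: 14.0
eef_pos: [0.0022, 0.5538, 0.8415]
ee_rot: [2.584, -0.01, 2.969]
wrist_force: [0.0, -0.1, 0.1]
width: 0.0
grasp_force: 0.0
```

move_arm --moves '[0,42,-46,0,1,0,84,-92,0,1,0,126,-138,0,1,0,168,-184,0,1,0,210,-230,0,1]'

```text
time_s: 14.62
eef_pos: [0.0151, 0.55, 0.8702]
ee_rot: [2.518, -0.016, 2.974]
wrist_force: [-0.2, -0.6, 0.5]
width: 0.0006
grasp_force: 0.0
```

move_arm --moves '[0,62,0,0,1,0,124,0,0,1,0,186,0,0,1,0,248,0,0,1,0,310,0,0,1]'

```text
time_s: 15.25
eef_pos: [0.0408, 0.621, 0.8537]
ee_rot: [2.5, -0.017, 2.975]
wrist_force: [0.4, -0.7, 0.5]
width: 0.0001
grasp_force: 0.0
```

```bash
python3 - <<'E'
from h import *
to()
E
```

```text
t 15.25 pos [0.0408 0.621  0.8537] rpy [ 2.4996 -0.0174  2.9746] zaxis [ 0.0858  0.5928 -0.8008] yaxis [0.1433 0.788  0.5987] 
j [-1.6638  0.4264  1.2404  0.0584 -1.0511  2.0526 -0.0823] F [ 0.3714 -0.6982  0.5252]
```

move_arm --moves '[0,37,-50,0,1,0,74,-100,0,1,0,111,-150,0,1,0,148,-200,0,1,0,185,-250,0,1]'

```text
time_s: 15.88
eef_pos: [0.0424, 0.5704, 0.8984]
ee_rot: [2.429, -0.023, 2.982]
wrist_force: [0.0, -0.1, -0.3]
width: 0.0002
grasp_force: 0.0
```

move_arm --moves '[0,40,-48,0,1,0,80,-96,0,1,0,120,-144,0,1,0,160,-192,0,1,0,200,-240,0,1]'

```text
time_s: 16.5
eef_pos: [0.0469, 0.5281, 0.9332]
ee_rot: [2.366, -0.025, 2.981]
wrist_force: [-0.6, 0.6, -0.1]
width: 0.0002
grasp_force: 0.0
```

move_arm --moves '[0,42,-45,0,1,0,84,-90,0,1,0,126,-135,0,1,0,168,-180,0,1,0,210,-225,0,1]'

```text
time_s: 17.12
eef_pos: [0.0495, 0.4895, 0.9616]
ee_rot: [2.311, -0.027, 2.982]
wrist_force: [0.1, 1.3, 0.3]
width: 0.0001
grasp_force: 0.0
```

```bash
python3 - <<'E'
from h import *
to()
E
```

```text
t 17.12 pos [0.0495 0.4895 0.9616] rpy [ 2.3106 -0.0272  2.9817] zaxis [ 0.0995  0.7321 -0.6739] yaxis [0.1272 0.6624 0.7383] 
j [-1.7094  0.2153  0.8057  0.0581 -0.5548  2.0527 -0.0684] F [0.0962 1.2808 0.2523]
```

move_arm --moves '[0,60,-10,0,1,0,120,-20,0,1,0,180,-30,0,1,0,240,-40,0,1,0,300,-50,0,1]'

```text
time_s: 17.75
eef_pos: [0.0656, 0.5513, 0.9627]
ee_rot: [2.258, -0.029, 2.986]
wrist_force: [-0.2, -0.0, 1.1]
width: 0.0006
grasp_force: 0.0
```

move_arm --moves '[0,62,0,0,1,0,124,0,0,1,0,186,0,0,1,0,248,0,0,1,0,310,0,0,1]'

```text
time_s: 18.38
eef_pos: [0.0828, 0.6223, 0.9588]
ee_rot: [2.201, -0.03, 2.987]
wrist_force: [-0.8, 0.0, 1.0]
width: 0.0
grasp_force: 0.0
```

```bash
python3 - <<'E'
from h import *
to()
E
```

```text
t 18.38 pos [0.0828 0.6223 0.9588] rpy [ 2.2013 -0.0302  2.9872] zaxis [ 0.1066  0.8008 -0.5893] yaxis [0.1148 0.5788 0.8073] 
j [-1.5799  0.3465  1.1973  0.058  -1.0642  1.8296 -0.0345] F [-0.808   0.0114  1.012 ]
```

move_arm --moves '[0,62,0,0,1,0,124,0,0,1,0,186,0,0,1,0,248,0,0,1,0,310,0,0,1]'

```text
time_s: 19.0
eef_pos: [0.0962, 0.6735, 0.9604]
ee_rot: [2.142, -0.031, 2.989]
wrist_force: [-0.7, 0.2, -0.0]
width: 0.0004
grasp_force: 0.0
```

move_arm --moves '[0,62,0,0,1,0,124,0,0,1,0,186,0,0,1,0,248,0,0,1,0,310,0,0,1]'

```text
time_s: 19.62
eef_pos: [0.1064, 0.7089, 0.9678]
ee_rot: [2.083, -0.032, 2.99]
wrist_force: [0.4, -0.5, -0.6]
width: -0.0
grasp_force: 0.0
```

move_arm --moves '[0,62,0,0,1,0,124,0,0,1,0,186,0,0,1,0,248,0,0,1,0,310,0,0,1]'

```text
time_s: 20.25
eef_pos: [0.114, 0.7307, 0.9811]
ee_rot: [2.023, -0.033, 2.991]
wrist_force: [0.7, -0.2, -1.2]
width: 0.0002
grasp_force: 0.0
```

move_arm --moves '[0,62,0,0,1,0,124,0,0,1,0,186,0,0,1,0,248,0,0,1,0,310,0,0,1]'

```text
time_s: 20.88
eef_pos: [0.1194, 0.7413, 0.9997]
ee_rot: [1.962, -0.033, 2.992]
wrist_force: [-0.4, 0.1, 0.2]
width: 0.0001
grasp_force: 0.0
```

```bash
python3 - <<'E'
from h import *
to()
E
```

```text
t 20.88 pos [0.1194 0.7413 0.9997] rpy [ 1.9624 -0.0332  2.9921] zaxis [ 0.1251  0.9159 -0.3815] yaxis [0.0872 0.3729 0.9238] 
j [-1.506   0.4375  1.2126  0.0581 -1.15    1.5019 -0.0129] F [-0.3962  0.1103  0.1629]
```

move_arm --moves '[0,62,0,0,1,0,124,0,0,1,0,186,0,0,1,0,248,0,0,1,0,310,0,0,1]'

```text
time_s: 21.5
eef_pos: [0.1229, 0.7419, 1.0229]
ee_rot: [1.902, -0.033, 2.993]
wrist_force: [0.1, 0.1, -0.7]
width: -0.0001
grasp_force: 0.0
```

move_arm --moves '[0,62,0,0,1,0,124,0,0,1,0,186,0,0,1,0,248,0,0,1,0,310,0,0,1]'

```text
time_s: 22.12
eef_pos: [0.1248, 0.7339, 1.0495]
ee_rot: [1.843, -0.034, 2.994]
wrist_force: [-0.2, 0.5, 0.1]
width: -0.0
grasp_force: 0.0
```

move_arm --moves '[0,62,0,0,1,0,124,0,0,1,0,186,0,0,1,0,248,0,0,1,0,310,0,0,1]'

```text
time_s: 22.75
eef_pos: [0.1253, 0.7185, 1.0789]
ee_rot: [1.784, -0.034, 2.994]
wrist_force: [0.0, 0.0, -0.3]
width: -0.0
grasp_force: 0.0
```

move_arm --moves '[0,62,0,0,1,0,124,0,0,1,0,186,0,0,1,0,248,0,0,1,0,310,0,0,1]'

```text
time_s: 23.38
eef_pos: [0.1246, 0.6964, 1.1099]
ee_rot: [1.725, -0.034, 2.995]
wrist_force: [-0.1, 0.3, 0.7]
width: 0.0
grasp_force: 0.0
```

move_arm --moves '[0,62,0,0,1,0,124,0,0,1,0,186,0,0,1,0,248,0,0,1,0,310,0,0,1]'

```text
time_s: 24.0
eef_pos: [0.1227, 0.6684, 1.1418]
ee_rot: [1.667, -0.034, 2.995]
wrist_force: [0.1, -0.4, -0.2]
width: -0.0
grasp_force: 0.0
```

```bash
python3 - <<'E'
from h import *
to((.45,.2,.6),(.5,-.25,.3))
# estimate chain check
o=r.get_obs();print(o["joint_positions"])
E
```

```text
t 24.0 pos [0.1227 0.6684 1.1418] rpy [ 1.6668 -0.034   2.9951] zaxis [ 0.1421  0.9852 -0.0958] yaxis [0.0475 0.0899 0.9948] 
j [-1.4949  0.3305  1.215   0.0582 -1.1594  1.3134 -0.0018] F [ 0.0845 -0.4167 -0.2452]
(0.45, 0.2, 0.6) shift mm [-410.3 -565.6 -363.1] rows 12.6
(0.5, -0.25, 0.3) shift mm [-535.6 -902.1 -770.6] rows 20.8
[-1.4949  0.3305  1.215   0.0582 -1.1594  1.3134 -0.0018]
```

The tool is now within 5.5° of level, pointing along the shelf's x. Next I fit a simple arm model from the logged states and check a carry path to the free end for joint limits.

```bash
cat > k.py <<'E'
from h import *
from scipy.optimize import least_squares
lo=np.array([-2.86,-.3,-1.38,.06,-1.56,.09,-2.69]);hi=np.array([2.86,2.09,1.24,2.45,4.7,2.05,2.69])
E=lambda ax,a:Ro.from_euler(ax,a).as_matrix()
def fk(q,L):
    h,a,b,c=L;R=E('z',-q[0])@E('y',q[1]);p=np.array([0,0,h])+R[:,2]*a
    R=R@E('z',-q[2])@E('y',q[3]);p=p+R[:,2]*b
    R=R@E('z',-q[4])@E('y',q[5])@E('z',-q[6]);return p+R[:,2]*c,R
D=[([1.2331,.3218,-.0701,1.4517,.0226,1.3708,-.0569],[.2238,-.6097,.2302]),
([.8745,.297,.4321,1.0796,-.1306,1.7308,.0426],[.2254,-.6149,.45]),
([.0550,.1933,-.3353,1.8855,.1373,1.0619,-.3092],[.5325,.088,.1043]),
([-.7827,.4121,-.8708,.9099,.3615,1.9892,-.0914],[.2021,.5794,.4996]),
([-1.4914,.6424,.27,.3731,-.1546,2.0526,.024],[.1489,.7271,.5418]),
([-2.1172,.2049,.6886,.4361,-.1087,2.0526,-.1518],[-.0133,.5471,.8125]),
([-1.4949,.3305,1.215,.0582,-1.1594,1.3134,-.0018],[.1227,.6684,1.1418])]
s=least_squares(lambda L:np.concatenate([fk(q,L)[0]-p for q,p in D]),[.33,.48,.5,.4]);L=s.x
def path(q,R,pts,n=12):
    q=np.array(q);p=fk(q,L)[0]
    for t in pts:
        t=np.array(t,float)
        for k in range(1,n+1):
            g=p+(t-p)*k/n;q0=q
            f=lambda x:np.r_[fk(x,L)[0]-g,Ro.from_matrix(R.T@fk(x,L)[1]).as_rotvec(),.01*(x-q0)]
            s=least_squares(f,np.clip(q,lo+1e-3,hi-1e-3),bounds=(lo,hi));q=s.x
        e=f(q);print(t,"err mm",np.linalg.norm(e[:3])*1e3,"ang",np.linalg.norm(e[3:6]),"q",q)
        p=t
    return q
if __name__=="__main__":
    print(L,np.abs(s.fun).max())
    o=r.get_obs();R=fk(o["joint_positions"],L)[1];print(R[:,2],Ro.from_euler('xyz',o["ee_rot"]).as_matrix()[:,2])
    print("direct");path(o["joint_positions"],R,[(.45,.2,.6),(.5,-.1,.3),(.53,-.06,.105),(.535,.03,.105)])
    print("high");path(o["joint_positions"],R,[(.3,.4,.95),(.45,.1,.8),(.5,-.1,.4),(.53,-.06,.105),(.535,.03,.105)])
E
python3 k.py
```

```text
[0.2572 0.4625 0.5133 0.3626] 0.02605941412479995
[ 0.1421  0.9852 -0.0958] [ 0.1421  0.9852 -0.0958]
direct
[0.45 0.2  0.6 ] err mm 0.04645665863960696 ang 1.9691082704949096e-05 q [ 0.2701 -0.1724  0.093   1.8951 -1.4246  1.7684  1.7126]
[ 0.5 -0.1  0.3] err mm 0.04797555632600833 ang 2.351873751975498e-05 q [ 0.6668  0.5464  0.1616  1.7    -1.099   2.05    2.3854]
[ 0.53  -0.06   0.105] err mm 0.008677075814557038 ang 2.3843307061211613e-06 q [ 0.6175  0.8499  0.1244  1.6987 -1.0893  1.8564  2.6351]
[0.535 0.03  0.105] err mm 0.0047990964758556735 ang 2.015447770197224e-06 q [ 0.531   0.7872  0.0754  1.8323 -1.1618  1.7428  2.653 ]
high
[0.3  0.4  0.95] err mm 27.29260213934195 ang 0.00972411423486952 q [-0.1765 -0.3     0.0047  1.2366 -1.3015  1.3883  0.8612]
[0.45 0.1  0.8 ] err mm 0.02085369605241119 ang 8.08301771971856e-06 q [ 0.3353 -0.0572  0.2229  1.3989 -1.5553  1.9986  1.3299]
[ 0.5 -0.1  0.4] err mm 0.025120784277731154 ang 7.184003271416384e-06 q [ 1.2409  0.4791 -0.57    1.6459 -0.9836  1.9198  2.0834]
[ 0.53  -0.06   0.105] err mm 0.014503763781043724 ang 3.570321039590023e-06 q [ 1.089   0.9147 -0.4703  1.6987 -0.7867  1.5882  2.4374]
[0.535 0.03  0.105] err mm 0.004904558601058514 ang 2.215845274871338e-06 q [ 1.0345  0.874  -0.5247  1.8323 -0.8615  1.4524  2.4724]
```

move_arm --moves '[-31,-43,-28,0.17,1,-62,-86,-56,0.34,1,-93,-129,-84,0.51,1,-124,-172,-112,0.68,1,-155,-215,-140,0.85,1]'

```text
time_s: 24.62
eef_pos: [0.2131, 0.5554, 1.1078]
ee_rot: [1.671, -0.539, 2.892]
wrist_force: [4.4, 0.4, -2.0]
width: -0.0002
grasp_force: 0.0
```

```bash
python3 - <<'E'
from h import *
to((.45,.2,.6))
E
```

```text
t 24.62 pos [0.2131 0.5554 1.1078] rpy [ 1.6705 -0.5389  2.8922] zaxis [ 0.1961  0.9769 -0.0855] yaxis [ 0.5194 -0.0296  0.854 ] 
j [-2.2461 -0.2071  0.6935  0.7138  0.2257  1.0889 -0.5296] F [ 4.4324  0.3726 -1.9602]
(0.45, 0.2, 0.6) shift mm [-532.9 -300.1 -257.4] rows 10.6
```

```bash
python3 - <<'E'
from k import *
q=r.get_obs()["joint_positions"];R=fk(q,L)[1]
for n,P in(("direct",[(.3,.45,.9),(.45,.2,.6),(.5,-.1,.3),(.535,.03,.105)]),("turned",None)):
    if P is None:
        R=R@E('z',2.5);P=[(.3,.45,.9),(.45,.2,.6),(.5,-.1,.3),(.535,.03,.105)]
    print(n);path(q,R,P)
E
```

```text
direct
[0.3  0.45 0.9 ] err mm 57.67277676511183 ang 0.019086446060794956 q [-0.3875 -0.3     0.001   1.3257 -1.1635  1.1501  0.3666]
[0.45 0.2  0.6 ] err mm 0.024605080987475183 ang 1.0430401950580908e-05 q [ 0.3248 -0.2144  0.0527  1.9376 -1.4467  1.7313  1.199 ]
[ 0.5 -0.1  0.3] err mm 0.035161354690808326 ang 1.585442675170809e-05 q [ 0.6176  0.5316  0.2435  1.7437 -1.148   2.05    1.8936]
[0.535 0.03  0.105] err mm 0.010545449377930075 ang 3.0659950434236586e-06 q [ 0.4827  0.7799  0.1473  1.8753 -1.2294  1.7596  2.1785]
turned
[0.3  0.45 0.9 ] err mm 57.67283421438028 ang 0.01908628008104888 q [-0.3876 -0.3     0.0011  1.3257 -1.1635  1.1501 -2.1334]
[0.45 0.2  0.6 ] err mm 0.02460515291375369 ang 1.0430451698474102e-05 q [ 0.3248 -0.2144  0.0527  1.9376 -1.4467  1.7313 -1.301 ]
[ 0.5 -0.1  0.3] err mm 0.03516498249553191 ang 1.585702595365377e-05 q [ 0.6176  0.5316  0.2435  1.7437 -1.148   2.05   -0.6064]
[0.535 0.03  0.105] err mm 0.010545449349380197 ang 3.06599461813003e-06 q [ 0.4827  0.7799  0.1473  1.8753 -1.2294  1.7596 -0.3215]
```

```bash
python3 - <<'E'
from k import *
q=r.get_obs()["joint_positions"];R=fk(q,L)[1]
path(q,R,[(.48,.5,.98),(.55,.3,.75),(.5,-.1,.35),(.53,-.06,.105)],6)
to((.48,.5,.98),(.55,.3,.75))
E
```

```text
[0.48 0.5  0.98] err mm 15.815831067557868 ang 0.00522699079839912 q [-2.1146 -0.3     1.24    1.0077 -0.5336  0.9657  0.1377]
[0.55 0.3  0.75] err mm 0.043004320222243805 ang 2.5471862446706374e-05 q [-1.4142 -0.3     1.2222  1.509  -1.1364  1.2332  0.8282]
[ 0.5  -0.1   0.35] err mm 0.2504507014617204 ang 0.00011872645424779289 q [ 0.7     0.4567  0.1402  1.7229 -1.1505  2.05    1.7864]
[ 0.53  -0.06   0.105] err mm 0.02259141407379904 ang 6.65591041019263e-06 q [ 0.6486  0.8354  0.1048  1.7412 -1.113   1.8248  2.1357]
t 24.62 pos [0.2131 0.5554 1.1078] rpy [ 1.6705 -0.5389  2.8922] zaxis [ 0.1961  0.9769 -0.0855] yaxis [ 0.5194 -0.0296  0.854 ] 
j [-2.2461 -0.2071  0.6935  0.7138  0.2257  1.0889 -0.5296] F [ 4.4324  0.3726 -1.9602]
(0.48, 0.5, 0.98) shift mm [-299.3   31.1    9.1] rows 4.8
(0.55, 0.3, 0.75) shift mm [-517.9 -123.  -152.9] rows 8.9
```

move_arm --moves '[-60,6,2,0,1,-120,12,4,0,1,-180,0,-10,0,1,-230,-20,-30,0,1,-280,-40,-50,0,1]'

```text
time_s: 25.25
eef_pos: [0.3857, 0.4781, 0.9704]
ee_rot: [1.678, -0.534, 2.896]
wrist_force: [0.2, 0.2, -0.7]
width: -0.0002
grasp_force: 0.0
```

```bash
python3 - <<'E'
from h import *
to((.55,.3,.75),(.5,-.1,.35))
E
```

```text
t 25.25 pos [0.3857 0.4781 0.9704] rpy [ 1.6782 -0.5338  2.8963] zaxis [ 0.1885  0.9777 -0.0922] yaxis [ 0.5167 -0.0189  0.8559] 
j [-1.4558 -0.2925  0.6312  1.1537 -0.6314  0.9632  0.1085] F [ 0.2041  0.2308 -0.6948]
(0.55, 0.3, 0.75) shift mm [-286.6 -100.4 -122.8] rows 5.2
(0.5, -0.1, 0.35) shift mm [-532.  -461.  -486.4] rows 13.7
```

move_arm --moves '[-54,-20,-24,0,1,-108,-40,-48,0,1,-162,-65,-80,0,1,-210,-95,-110,0,1,-255,-125,-140,0,1]'

```text
time_s: 25.88
eef_pos: [0.5052, 0.2952, 0.7534]
ee_rot: [1.679, -0.534, 2.893]
wrist_force: [1.0, 0.8, -0.3]
width: -0.0005
grasp_force: 0.0
```

```bash
python3 - <<'E'
from k import *
to((.5,-.1,.45))
q=r.get_obs()["joint_positions"];path(q,fk(q,L)[1],[(.5,-.1,.45),(.53,-.06,.105)],6)
E
```

```text
t 25.88 pos [0.5052 0.2952 0.7534] rpy [ 1.679  -0.5336  2.8933] zaxis [ 0.191   0.9772 -0.093 ] yaxis [ 0.5167 -0.0195  0.8559] 
j [-0.8917 -0.2718  0.7555  1.5934 -1.2307  1.2791  0.823 ] F [ 1.0113  0.7818 -0.2924]
(0.5, -0.1, 0.45) shift mm [-233.6 -254.7 -359. ] rows 8.0
[ 0.5  -0.1   0.45] err mm 0.40896188017244006 ang 0.00015894664458549086 q [ 0.925   0.349  -0.139   1.643  -1.1664  2.05    1.5671]
[ 0.53  -0.06   0.105] err mm 0.0321836257308417 ang 9.078370633760516e-06 q [ 0.832   0.8332 -0.122   1.7388 -1.0015  1.7148  2.0752]
```

move_arm --moves '[-29,-32,-45,0.17,0,-58,-64,-90,0.34,0,-87,-96,-135,0.51,0,-116,-128,-180,0.68,0,-145,-160,-225,0.85,0]'

```text
time_s: 26.5
eef_pos: [0.4984, 0.0489, 0.5668]
ee_rot: [2.024, -1.367, 2.508]
wrist_force: [-2.8, -25.7, 0.8]
width: 0.0427
grasp_force: 0.0
```

```bash
python3 - <<'E'
from h import *
to((.5,-.1,.45),(.5,-.1,.3))
E
```

```text
t 26.5 pos [0.4984 0.0489 0.5668] rpy [ 2.024  -1.3673  2.5076] zaxis [ 0.187   0.9784 -0.0885] yaxis [ 0.9688 -0.1688  0.1817] 
j [-0.6047  0.0848  1.2421  1.775  -1.4443  1.9995  0.481 ] F [ -2.7939 -25.7176   0.7909]
(0.5, -0.1, 0.45) shift mm [-132.5    5.4 -135.1] rows 3.0
(0.5, -0.1, 0.3) shift mm [-279.4  -21.8 -121.8] rows 4.9
```

```bash
python3 - <<'E'
from k import *
a=cams.read_camera("scene")[...,::-1];cv2.imwrite("pics/scene2.png",cv2.resize(a[:300],(512,300)))
to((.5,-.1,.45))
q=r.get_obs()["joint_positions"];path(q,fk(q,L)[1],[(.5,-.1,.45),(.53,-.06,.105)],6)
E
```

```text
t 26.55 pos [0.5019 0.0501 0.5552] rpy [ 2.1389 -1.3821  2.3945] zaxis [ 0.185   0.9775 -0.1009] yaxis [ 0.9731 -0.1678  0.1581] 
j [-0.5927  0.11    1.2382  1.7795 -1.4449  2.0083  0.4799] F [ 4.3829  5.0421 -5.9718]
(0.5, -0.1, 0.45) shift mm [-122.2    6.7 -136.5] rows 2.9
[ 0.5  -0.1   0.45] err mm 0.13432131230611094 ang 5.309626980597836e-05 q [ 0.9294  0.35   -0.1471  1.6358 -1.1578  2.05    0.6893]
[ 0.53  -0.06   0.105] err mm 0.03200965651005162 ang 8.961149613461395e-06 q [ 0.8352  0.8305 -0.129   1.7357 -0.9921  1.7101  1.1941]
```

View pics/scene2.png

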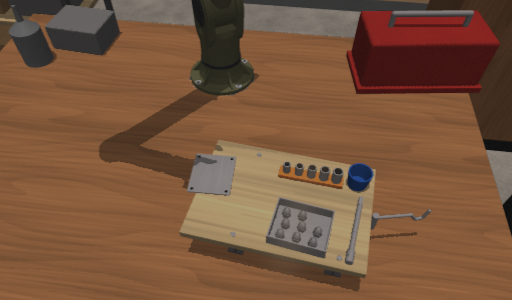

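The scene view shows the plate overhanging the shelf's left (free) end at about (213,174), with the arm clear of everything. I measure the plate from this picture.

```bash
cat > pm.py <<'E'
from h import *
def plate(im,box,z=.104,n="scene",thr=60,hue=None):
    x0,y0,x1,y1=box;s=cv2.cvtColor(im,cv2.COLOR_BGR2HSV)[y0:y1,x0:x1]
    m=cv2.morphologyEx((s[...,1]<thr).astype(np.uint8),cv2.MORPH_CLOSE,np.ones((5,5)))
    c=max(cv2.findContours(m,0,2)[0],key=cv2.contourArea)
    q=cv2.approxPolyDP(cv2.convexHull(c),4,True)[:,0]+[x0,y0]
    S=np.array([.5603,.055]);ex=np.array([.112,.9937]);ey=np.array([-.9937,.112])
    for p in q:
        w=onz(n,p,z);print(p,w,"shelf xy",(w[:2]-S)@ex,(w[:2]-S)@ey)
E
python3 - <<'E'
from pm import *
plate(cv2.imread("pics/scene2.png"),(180,145,245,202))
E
```

```text
[196 154] [0.4721 0.0217 0.104 ] shelf xy -0.04296010211389986 0.0838850579001552
[235 157] [0.4689 0.1244 0.104 ] shelf xy 0.058741875729257625 0.09862469410178398
[229 194] [0.5892 0.1286 0.104 ] shelf xy 0.07640089383829433 -0.020498610973520955
[187 190] [0.5908 0.0252 0.104 ] shelf xy -0.02617923665754507 -0.03369379144941518
```

move_arm --moves '[-30,0,-34,0.17,0,-60,0,-68,0.34,0,-90,0,-102,0.51,0,-122,5,-136,0.68,0,-160,10,-140,0.85,0]'

```text
time_s: 27.18
eef_pos: [0.5078, -0.0574, 0.4697]
ee_rot: [-1.971, -1.265, 0.197]
wrist_force: [1.6, 0.3, -0.9]
width: 0.0428
grasp_force: 0.0
```

```bash
python3 - <<'E'
from h import *
to((.5,-.12,.3),(.52,-.05,.105))
E
```

```text
t 27.18 pos [ 0.5078 -0.0574  0.4697] rpy [-1.9707 -1.2647  0.1974] zaxis [ 0.1833  0.976  -0.1173] yaxis [ 0.9376 -0.2095 -0.2776] 
j [ 0.5254  0.2689  0.2092  1.6849 -1.2825  2.0377  0.2111] F [ 1.5554  0.3207 -0.8765]
(0.5, -0.12, 0.3) shift mm [-167.8   52.9  -42.6] rows 2.9
(0.52, -0.05, 0.105) shift mm [-343.7  111.1   52.2] rows 5.8
```

move_arm --moves '[-50,10,-10,0.18,-0.2,-100,25,-20,0.36,-0.2,-150,42,-25,0.54,-0.2,-200,60,-30,0.72,-0.2,-240,70,-30,0.9,-0.2]'

```text
time_s: 27.8
eef_pos: [0.4972, -0.1157, 0.2223]
ee_rot: [-1.698, -0.379, -0.14]
wrist_force: [0.2, -0.2, 0.2]
width: 0.0513
grasp_force: 0.0
```

```bash
cat >> h.py <<'E'
def roll():
    R=Ro.from_euler('xyz',r.get_obs()["ee_rot"]).as_matrix()
    # y' = y cos t - x sin t ; want z comp extreme
    t=np.arctan2(R[2,0],-R[2,1]);print("turn to y-down",t,"y-up",np.arctan2(-R[2,0],R[2,1]))
E
python3 - <<'E'
from h import *
to((.514,-.009,.107),(.525,.05,.0998));roll()
E
```

```text
t 27.8 pos [ 0.4972 -0.1157  0.2223] rpy [-1.6976 -0.3788 -0.14  ] zaxis [ 0.1848  0.9757 -0.1175] yaxis [ 0.3456 -0.1764 -0.9216] 
j [ 0.5519  0.6423  0.2928  1.7452 -1.1364  1.9951 -0.2082] F [ 0.1705 -0.1635  0.2221]
(0.514, -0.009, 0.107) shift mm [-41.1  93.2 120.8] rows 2.5
(0.525, 0.05, 0.0998) shift mm [-41.2  93.3 181.2] rows 3.3
turn to y-down 0.3815911631473992 y-up -2.760001490442394
```

move_arm --moves '[-15,35,30,0.12,-0.2,-30,70,60,0.24,-0.2,-41,93,90,0.36,-0.2,-41,93,120,0.38,-0.2,-41,93,120,0.38,-0.2]'

```text
time_s: 28.42
eef_pos: [0.5142, -0.0066, 0.1096]
ee_rot: [-1.686, -0.007, -0.182]
wrist_force: [-0.1, -0.4, 0.5]
width: 0.0513
grasp_force: 0.0
```

```bash
python3 - <<'E'
from h import *
to((.525,.05,.0998));roll()
c=cams.camera_info("wrist");o=r.get_obs()
w=cams.read_camera("wrist")[...,::-1];s=cams.read_camera("scene")[...,::-1]
cv2.imwrite("pics/w3.png",w);cv2.imwrite("pics/s3.png",s)
cv2.imwrite("pics/ws3.png",np.hstack([cv2.resize(w,(400,300)),cv2.resize(s[100:250,130:330],(400,300),interpolation=2)]))
E
```

```text
t 28.43 pos [ 0.5142 -0.0066  0.1096] rpy [-1.6863 -0.0074 -0.1815] zaxis [ 0.1801  0.9769 -0.1152] yaxis [-0.0136 -0.1146 -0.9933] 
j [ 0.4111  0.7599  0.2539  1.8808 -1.2284  1.8091 -0.4077] F [-0.1432 -0.4415  0.4565]
(0.525, 0.05, 0.0998) shift mm [ 0.4  3.1 58.3] rows 0.9
turn to y-down 0.0074213218443353835 y-up -3.134171331745458
```

View pics/ws3.png

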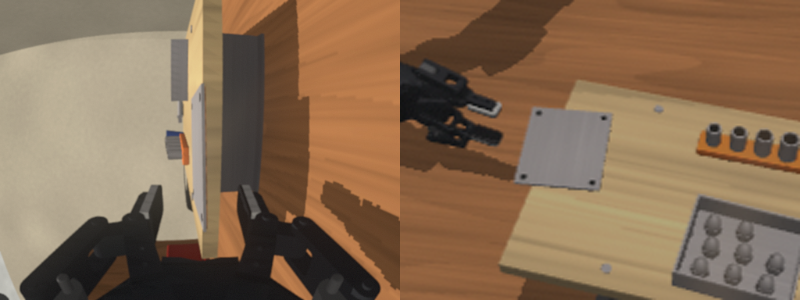

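The plate edge sits centred between the two fingertips in the wrist view, at about (200,190) between x=155 and x=245. Moving in and gripping.

move_arm --moves '[0,1,20,0,-0.2,0,2,40,0,-0.2,0,3,57,0,-0.2,0,3,57,0,-0.2,0,3,57,0,0.4]' --grip_force 60

```text
time_s: 29.15
eef_pos: [0.5252, 0.0455, 0.1005]
ee_rot: [-1.688, -0.01, -0.186]
wrist_force: [0.4, 0.6, -0.4]
width: 0.0341
grasp_force: 0.0
```

move_arm --moves '[0,0,0,0,1,0,0,0,0,1,0,0,0,0,1,0,0,0,0,1,0,0,0,0,1]'

```text
time_s: 29.78
eef_pos: [0.5256, 0.0454, 0.104]
ee_rot: [-1.681, -0.012, -0.185]
wrist_force: [-1.2, -2.5, 8.3]
width: 0.0032
grasp_force: 58.4
```

move_arm --moves '[0,-6,-1,0,1,0,-20,-3,0,1,0,-45,-6,0,1,0,-75,-10,0,1,0,-105,-13,0,1]' --grip_force 100

```text
time_s: 30.4
eef_pos: [0.5239, 0.0446, 0.206]
ee_rot: [-1.691, -0.008, -0.187]
wrist_force: [1.2, -0.1, -3.4]
width: 0.0019
grasp_force: 92.8
```

```bash
python3 - <<'E'
from k import *
s=cams.read_camera("scene")[...,::-1];w=cams.read_camera("wrist")[...,::-1]
cv2.imwrite("pics/ws4.png",np.hstack([cv2.resize(w,(400,300)),cv2.resize(s[80:260,130:370],(400,300),interpolation=2)]))
to((.52,.02,.25));q=r.get_obs()["joint_positions"];R=fk(q,L)[1]
q=path(q,R,[(.52,.0,.25)],4)
for k in range(1,9): q=path(q,R@E('z',-k*np.pi/8),[(.52,.0,.25)],2)
path(q,R@E('z',-np.pi),[(.53,.045,.11)],4)
E
```

```text
t 30.5 pos [0.5248 0.0444 0.2084] rpy [-1.6906 -0.0144 -0.1865] zaxis [ 0.1858  0.9753 -0.1195] yaxis [-0.0082 -0.1201 -0.9927] 
j [ 0.3366  0.5328  0.2387  1.9602 -1.2843  1.7787 -0.5736] F [-0.037  -0.7621 -3.7035]
(0.52, 0.02, 0.25) shift mm [  0.4 -38.3 -29.6] rows 0.8
[0.52 0.   0.25] err mm 0.011965785267977267 ang 4.18387512921083e-06 q [ 0.4168  0.5122  0.291   1.8837 -1.2146  1.9    -0.6255]
[0.52 0.   0.25] err mm 7.171433260279345e-05 ang 2.5733002851118945e-08 q [ 0.4412  0.5088  0.262   1.8836 -1.2066  1.8896 -0.2369]
[0.52 0.   0.25] err mm 7.252267844758706e-05 ang 2.6052930724775778e-08 q [ 0.4658  0.5058  0.2328  1.8836 -1.1985  1.8792  0.1516]
[0.52 0.   0.25] err mm 7.164426523728771e-05 ang 2.586475088807639e-08 q [ 0.4907  0.5032  0.2034  1.8836 -1.1904  1.8689  0.54  ]
[0.52 0.   0.25] err mm 7.080976754153434e-05 ang 2.5688477376548296e-08 q [ 0.5159  0.5008  0.1736  1.8836 -1.1823  1.8586  0.9283]
[0.52 0.   0.25] err mm 7.001590332292399e-05 ang 2.5523501862025223e-08 q [ 0.5414  0.4989  0.1435  1.8836 -1.1741  1.8483  1.3166]
[0.52 0.   0.25] err mm 6.926350289147974e-05 ang 2.5369772420012618e-08 q [ 0.5672  0.4973  0.113   1.8836 -1.1659  1.838   1.7048]
[0.52 0.   0.25] err mm 6.85515491995187e-05 ang 2.522116731883918e-08 q [ 0.5935  0.4961  0.0821  1.8836 -1.1576  1.8276  2.0928]
[0.52 0.   0.25] err mm 6.792314179408015e-05 ang 2.4977014183853485e-08 q [ 0.62    0.4952  0.0508  1.8836 -1.1491  1.8172  2.4807]
[0.53  0.045 0.11 ] err mm 0.08084834622620803 ang 4.382311743159701e-05 q [ 0.5969  0.7278 -0.0099  1.9084 -1.1579  1.6488  2.69  ]
```

View pics/ws4.png

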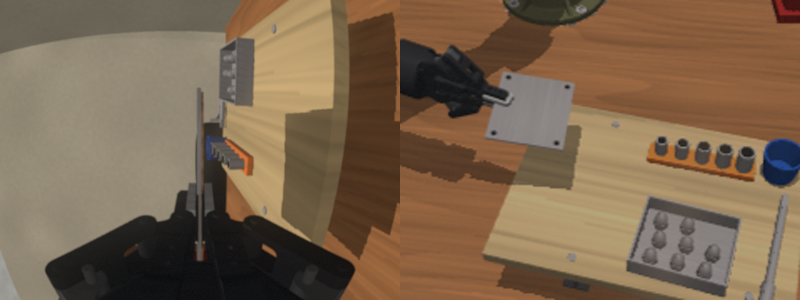

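The plate is held firmly at its near edge, level with the tool and clear of the shelf. Rolling it over now.

move_arm --moves '[0,-12,-6,-0.1,1,0,-24,-12,-0.25,1,0,-36,-18,-0.42,1,0,-42,-24,-0.59,1,0,-42,-30,-0.76,1]'

```text
time_s: 31.12
eef_pos: [0.5188, 0.0205, 0.2499]
ee_rot: [-1.738, -0.767, -0.071]
wrist_force: [0.2, -0.6, -3.6]
width: 0.0017
grasp_force: 92.9
```

move_arm --moves '[0,0,0,-0.17,1,0,0,0,-0.34,1,0,0,0,-0.51,1,0,0,0,-0.68,1,0,0,0,-0.85,1]'

```text
time_s: 31.75
eef_pos: [0.5187, 0.0207, 0.2493]
ee_rot: [2.737, -1.441, 1.791]
wrist_force: [1.0, -0.3, -5.3]
width: 0.0019
grasp_force: 92.9
```

move_arm --moves '[0,0,0,-0.17,1,0,0,0,-0.34,1,0,0,0,-0.51,1,0,0,0,-0.68,1,0,0,0,-0.85,1]'

```text
time_s: 32.38
eef_pos: [0.5187, 0.0207, 0.2493]
ee_rot: [1.723, -0.663, 2.86]
wrist_force: [-0.5, -0.4, -3.6]
width: 0.0022
grasp_force: 92.9
```

```bash
python3 - <<'E'
from h import *
to((.52,.02,.25));roll()
E
```

```text
t 32.38 pos [0.5187 0.0207 0.2493] rpy [ 1.7229 -0.6635  2.8605] zaxis [ 0.1846  0.9755 -0.1193] yaxis [ 0.6269 -0.0234  0.7788] 
j [ 0.5133  0.4652  0.0822  1.9286 -1.215   1.7727  1.7915] F [-0.5301 -0.3789 -3.6323]
(0.52, 0.02, 0.25) shift mm [-0.7  1.4 -0.5] rows 0.0
turn to y-down 2.4724619457453363 y-up -0.6691307078444569
```

move_arm --moves '[0,0,0,-0.17,1,0,0,0,-0.34,1,0,0,0,-0.51,1,0,0,0,-0.66,1,0,0,0,-0.66,1]'

```text
time_s: 33.0
eef_pos: [0.5188, 0.0207, 0.2498]
ee_rot: [1.69, -0.016, 2.953]
wrist_force: [-0.1, -0.6, -4.5]
width: 0.0019
grasp_force: 93.0
```

```bash
python3 - <<'E'
from k import *
to((.525,.052,.15),(.525,.052,.112));roll()
w=cams.read_camera("wrist")[...,::-1];s=cams.read_camera("scene")[...,::-1]
cv2.imwrite("pics/ws5.png",np.hstack([cv2.resize(w,(400,300)),cv2.resize(s[80:260,130:370],(400,300),interpolation=2)]))
q=r.get_obs()["joint_positions"];path(q,fk(q,L)[1],[(.525,.052,.15),(.525,.052,.112)],4)
E
```

```text
t 33.0 pos [0.5188 0.0207 0.2498] rpy [ 1.6896 -0.0158  2.9527] zaxis [ 0.1846  0.9756 -0.1185] yaxis [0.0377 0.1134 0.9928] 
j [ 0.556   0.4645  0.0324  1.9268 -1.2031  1.7575  2.4368] F [-0.1079 -0.6129 -4.4508]
(0.525, 0.052, 0.15) shift mm [ -1.8 -95.3  43.5] rows 1.7
(0.525, 0.052, 0.112) shift mm [  -2.4 -133.    48. ] rows 2.3
turn to y-down 3.1256372506309527 y-up -0.01595540295884077
[0.525 0.052 0.15 ] err mm 0.017260671087142587 ang 6.122803221498009e-06 q [ 0.5536  0.641   0.0332  1.942  -1.1829  1.6884  2.6171]
[0.525 0.052 0.112] err mm 0.006560185732262007 ang 2.265873045715512e-06 q [ 0.5537  0.717   0.0329  1.9277 -1.1792  1.6656  2.6747]
```

View pics/ws5.png

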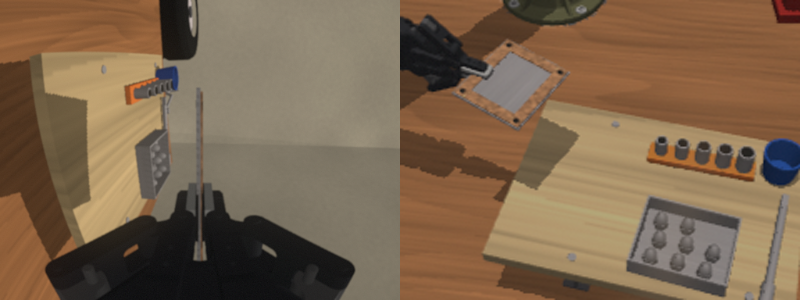

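The gasket now faces up and the plate is firmly held, turned about 15–25° on the shelf. Lowering it in steps.

move_arm --moves '[0,-30,15,0,1,-1,-60,30,0,1,-2,-90,43,0,1,-2,-110,46,0,1,-2,-122,47,0,1]'

```text
time_s: 33.72
eef_pos: [0.5254, 0.0529, 0.1233]
ee_rot: [1.689, -0.015, 2.953]
wrist_force: [-0.2, -0.8, -3.3]
width: 0.0022
grasp_force: 93.1
```

move_arm --moves '[0,-2,0,0,1,0,-4,0,0,1,0,-6,1,0,1,0,-8,1,0,1,0,-8,1,0,1]'

```text
time_s: 34.35
eef_pos: [0.5256, 0.0528, 0.1169]
ee_rot: [1.688, -0.012, 2.954]
wrist_force: [0.5, 0.3, -3.9]
width: 0.0019
grasp_force: 93.1
```

move_arm --moves '[0,-2,0,0,1,0,-4,0,0,1,0,-5,0,0,1,0,-6,0,0,1,0,-6,0,0,1]'

```text
time_s: 34.98
eef_pos: [0.5255, 0.0522, 0.1117]
ee_rot: [1.686, -0.012, 2.954]
wrist_force: [-0.4, -0.5, 1.8]
width: 0.0019
grasp_force: 93.1
```

move_arm --moves '[0,-1,0,0,1,0,-2,0,0,1,0,-4,0,0,1,0,-6,0,0,1,0,-6,0,0,1]' --grip_force 20

```text
time_s: 35.6
eef_pos: [0.5254, 0.0518, 0.1079]
ee_rot: [1.681, -0.01, 2.955]
wrist_force: [-0.7, -2.0, 10.0]
width: 0.0021
grasp_force: 94.9
```

move_arm --moves '[0,-2,0,0,0.9,0,-3,0,0,0.8,0,-4,0,0,0.6,0,-4,0,0,0.3,0,-4,0,0,0.2]'

```text
time_s: 36.22
eef_pos: [0.525, 0.0509, 0.1007]
ee_rot: [1.688, -0.012, 2.954]
wrist_force: [-0.4, -0.2, 0.5]
width: 0.0339
grasp_force: 0.0
```

```bash
python3 - <<'E'
from h import *
w=cams.read_camera("wrist")[...,::-1];s=cams.read_camera("scene")[...,::-1];cv2.imwrite("pics/s6.png",s)
cv2.imwrite("pics/ws6.png",np.hstack([cv2.resize(w,(400,300)),cv2.resize(s[100:250,130:330],(400,300),interpolation=2)]))
to()
E
```

```text
t 36.33 pos [0.525  0.051  0.1008] rpy [ 1.6883 -0.012   2.9538] zaxis [ 0.184   0.9759 -0.1172] yaxis [0.0336 0.1129 0.993 ] 
j [ 0.5736  0.7294 -0.0481  1.9324 -1.1905  1.5983  2.6696] F [ 0.4021  0.762  -0.3422]
```

View pics/ws6.png

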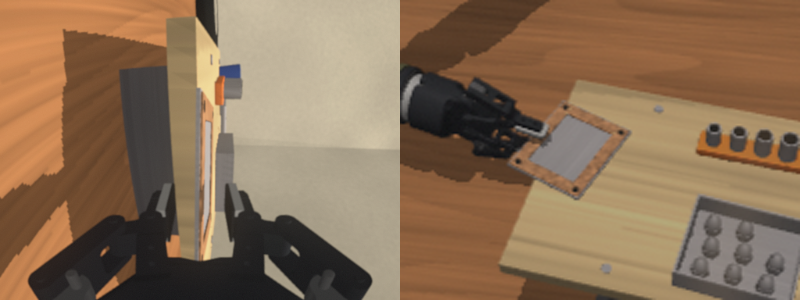

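The plate lies flat on the shelf with the gasket up and still overhangs the end. Backing out.

move_arm --moves '[0,0,-20,0,0.2,0,0,-45,0,0.2,0,0,-75,0,0.2,0,0,-100,0,0.6,0,0,-120,0,1]'

```text
time_s: 36.95
eef_pos: [0.5026, -0.0686, 0.1149]
ee_rot: [1.689, -0.012, 2.952]
wrist_force: [0.1, -0.1, -0.9]
width: 0.0005
grasp_force: 0.0
```

```bash
python3 - <<'E'
from pm import *
s=cams.read_camera("scene")[...,::-1];cv2.imwrite("pics/s7.png",s)
S=np.array([.5603,.055]);ex=np.array([.112,.9937]);ey=np.array([-.9937,.112])
x0,y0,x1,y1=170,135,260,210
hsv=cv2.cvtColor(s,cv2.COLOR_BGR2HSV)[y0:y1,x0:x1]
for uv in((238,200),(215,215),(190,160),(213,172),(196,180)):print(uv,cv2.cvtColor(s,cv2.COLOR_BGR2HSV)[uv[1],uv[0]])
cv2.imwrite("pics/c7.png",cv2.resize(s[130:215,165:265],(800,680))[:600])
to()
E
```

```text
(238, 200) [ 18  98 175]
(215, 215) [ 18  97 176]
(190, 160) [ 13 146 147]
(213, 172) [  5  11 137]
(196, 180) [  0  12 131]
t 37.0 pos [ 0.5027 -0.0711  0.1147] rpy [ 1.691  -0.0116  2.9491] zaxis [ 0.1885  0.9747 -0.1199] yaxis [0.0342 0.1155 0.9927] 
j [ 0.6938  0.7654  0.0399  1.797  -1.0668  1.7671  2.6412] F [ 0.2877 -2.6649  0.069 ]
```

View pics/c7.png

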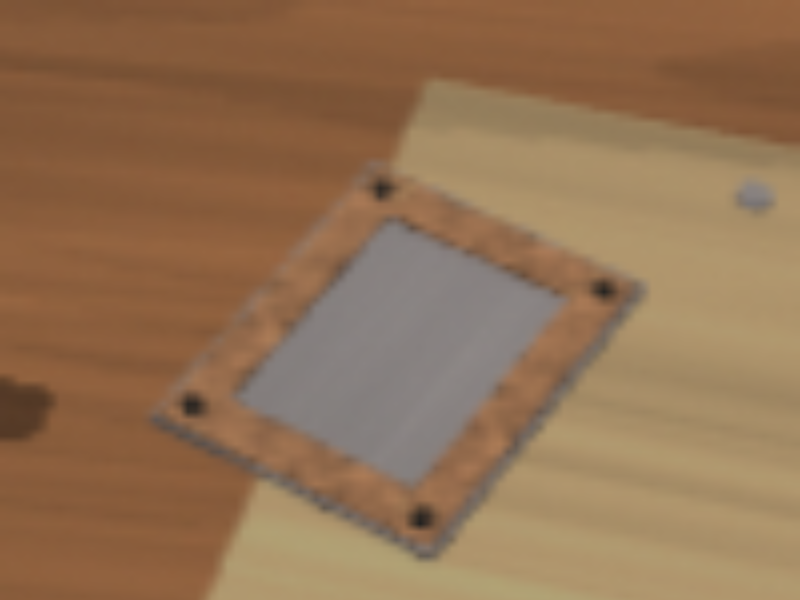

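The crop shows the gasket up, with the plate corners at crop px (372,162), (645,290), (432,553) and (155,418). The two left corners hang over the free end.

```bash
python3 - <<'E'
from pm import *
S=np.array([.5603,.055]);ex=np.array([.112,.9937]);ey=np.array([-.9937,.112]);P=[]
for c in((372,162),(645,290),(432,550),(155,416)):
    w=onz("scene",(164.6+c[0]/8,129.6+c[1]/8),.104);P.append(w);print(w,"shelf",(w[:2]-S)@ex,(w[:2]-S)@ey)
m=np.mean(P,0);print("centre",m,(m[:2]-S)@ex,(m[:2]-S)@ey,"sides",[np.linalg.norm(P[i]-P[i-1]) for i in range(4)])
to((.53,.0,.16))
E
```

```text
[0.4524 0.058  0.104 ] shelf -0.009097280534094103 0.10760359369305156
[0.4953 0.155  0.104 ] shelf 0.09210491497600799 0.07579584752206743
[0.6054 0.106  0.104 ] shelf 0.05575113936783143 -0.03907419778006381
[0.5663 0.0119 0.104 ] shelf -0.042185063640860325 -0.010805099663942977
centre [0.5298 0.0827 0.104 ] 0.024143427542221235 0.0333800359427781 sides [np.float64(0.12294578719888391), np.float64(0.10608393206339571), np.float64(0.12048635225750073), np.float64(0.10193532872458845)]
t 37.0 pos [ 0.5027 -0.0711  0.1147] rpy [ 1.691  -0.0116  2.9491] zaxis [ 0.1885  0.9747 -0.1199] yaxis [0.0342 0.1155 0.9927] 
j [ 0.6938  0.7654  0.0399  1.797  -1.0668  1.7671  2.6412] F [ 0.2877 -2.6649  0.069 ]
(0.53, 0.0, 0.16) shift mm [-12.7  54.1  69. ] rows 1.4
```

```bash
python3 - <<'E'
from h import *
to((.5385,0.0,.102),(.5425,.036,.102),(.5445,.053,.102))
E
```

```text
t 37.0 pos [ 0.5027 -0.0711  0.1147] rpy [ 1.691  -0.0116  2.9491] zaxis [ 0.1885  0.9747 -0.1199] yaxis [0.0342 0.1155 0.9927] 
j [ 0.6938  0.7654  0.0399  1.797  -1.0668  1.7671  2.6412] F [ 0.2877 -2.6649  0.069 ]
(0.5385, 0.0, 0.102) shift mm [-21.7  -3.2  77.5] rows 1.3
(0.5425, 0.036, 0.102) shift mm [-18.7   1.1 113.4] rows 1.8
(0.5445, 0.053, 0.102) shift mm [-17.4   3.2 130.3] rows 2.1
```

move_arm --moves '[-11,-2,40,0,1,-22,-3,77,0,1,-21,-1,90,0,1,-20,0,102,0,1,-19,1,113,0,1]'

```text
time_s: 37.62
eef_pos: [0.5425, 0.0402, 0.1023]
ee_rot: [1.689, -0.012, 2.952]
wrist_force: [1.1, -2.3, -0.1]
width: 0.0001
grasp_force: 0.4
```

```bash
python3 - <<'E'
from h import *
to((.5445,.052,.102))
E
```

```text
t 37.62 pos [0.5425 0.0402 0.1023] rpy [ 1.689  -0.0119  2.9521] zaxis [ 0.1857  0.9755 -0.1179] yaxis [0.0338 0.1135 0.993 ] 
j [ 0.576   0.7474 -0.0505  1.8838 -1.1905  1.607   2.6405] F [ 1.0715 -2.276  -0.1304]
(0.5445, 0.052, 0.102) shift mm [ 0.3  1.1 12. ] rows 0.2
```

move_arm --moves '[0,1,6,0,1,0,1,11,0,1,0,1,11,0,1,0,10,-30,0,1,0,50,-50,0,1]'

```text
time_s: 38.25
eef_pos: [0.5342, -0.0046, 0.1565]
ee_rot: [1.689, -0.017, 2.951]
wrist_force: [1.3, 0.2, 0.6]
width: -0.0
grasp_force: 0.0
```

```bash
python3 - <<'E'
from pm import *
s=cams.read_camera("scene")[...,::-1];cv2.imwrite("pics/s8.png",s)
# gasket/plate corners: dark bolt holes inside the plate area
g=cv2.cvtColor(s,cv2.COLOR_BGR2GRAY)
b=(g<75).astype(np.uint8);b[:135]=0;b[225:]=0;b[:,:175]=0;b[:,275:]=0
n,_,st,ce=cv2.connectedComponentsWithStats(b)
S=np.array([.5603,.055]);ex=np.array([.112,.9937]);ey=np.array([-.9937,.112])
for k in range(1,n):
    w=onz("scene",ce[k],.104);print(st[k,4],ce[k],w,"shelf",(w[:2]-S)@ex,(w[:2]-S)@ey)
to()
E
```

```text
4 [175.  152.5] [ 0.4743 -0.034   0.104 ] shelf -0.09804004998414846 0.07549615500797192
9 [176.7778 158.1111] [ 0.4929 -0.0246  0.104 ] shelf -0.08664253473724452 0.05809894730000003
5 [218.2 154.6] [0.4664 0.0796 0.104 ] shelf 0.013943140948357458 0.09601750508254239
4 [249.   163.25] [0.4853 0.1634 0.104 ] shelf 0.09931836909666537 0.08666434247989908
118 [182.3305 190.0763] [0.5926 0.014  0.104 ] shelf -0.03712683357895661 -0.03667849144474854
4 [201.5 184.5] [0.5695 0.0567 0.104 ] shelf 0.0027378926020348226 -0.008924049439783125
5 [233.8 193.6] [0.5865 0.1399 0.104 ] shelf 0.08734580528601944 -0.01651224074324193
2 [274.  217.5] [0.6423 0.2432 0.104 ] shelf 0.19617932444242805 -0.06043485460905885
1 [273. 220.] [0.6495 0.2416 0.104 ] shelf 0.19536758922461775 -0.06773157991495755
2 [272.  223.5] [0.6593 0.2402 0.104 ] shelf 0.19513402285957324 -0.0776145916493987
t 38.3 pos [ 0.5361 -0.0069  0.163 ] rpy [ 1.6883 -0.0071  2.9496] zaxis [ 0.1887  0.975  -0.1173] yaxis [0.0293 0.1138 0.9931] 
j [ 0.6245  0.6584 -0.0198  1.8514 -1.1544  1.7056  2.5535] F [ 0.4496 -2.1968  3.9154]
```

```bash
python3 - <<'E'
from h import *
to((.525,.089,.150),(.525,.089,.128),(.525,.089,.118));roll()
E
```

```text
t 38.3 pos [ 0.5361 -0.0069  0.163 ] rpy [ 1.6883 -0.0071  2.9496] zaxis [ 0.1887  0.975  -0.1173] yaxis [0.0293 0.1138 0.9931] 
j [ 0.6245  0.6584 -0.0198  1.8514 -1.1544  1.7056  2.5535] F [ 0.4496 -2.1968  3.9154]
(0.525, 0.089, 0.15) shift mm [29.1 -2.3 93. ] rows 1.6
(0.525, 0.089, 0.128) shift mm [ 29.  -24.1  95.5] rows 1.6
(0.525, 0.089, 0.118) shift mm [ 28.9 -34.1  96.7] rows 1.7
turn to y-down 3.1344777041933916 y-up -0.00711494939640178
```

move_arm --moves '[15,0,45,0,1,29,-2,93,0,1,29,-15,94,0,1,29,-23,95,0,1,29,-25,95,0,1]'

```text
time_s: 38.92
eef_pos: [0.5236, 0.0914, 0.1215]
ee_rot: [1.689, -0.013, 2.952]
wrist_force: [-0.7, -0.6, 0.6]
width: 0.0002
grasp_force: 0.0
```

move_arm --moves '[0,-2,0,0,1,0,-4,0,0,1,0,-6,0,0,1,0,-7,0,0,1,0,-7,0,0,1]'

```text
time_s: 39.55
eef_pos: [0.523, 0.0919, 0.1161]
ee_rot: [1.687, -0.011, 2.954]
wrist_force: [-0.1, -0.6, 4.3]
width: -0.0001
grasp_force: 1.7
```

move_arm --moves '[0,-1.5,0,0,1,0,-3,0,0,1,0.7,-2,8,0,1,1.3,-1,16,0,1,2,0,24,0,1]'

```text
time_s: 40.17
eef_pos: [0.5264, 0.1005, 0.1157]
ee_rot: [1.689, -0.008, 2.939]
wrist_force: [-39.1, -85.8, 40.4]
width: 0.0001
grasp_force: 50.4
```

move_arm --moves '[0,3,0,0,1,0,15,0,0,1,0,45,-10,0,1,0,80,-60,0,1,0,110,-120,0,1]'

```text
time_s: 40.8
eef_pos: [0.5069, 0.0148, 0.2345]
ee_rot: [1.689, -0.012, 2.956]
wrist_force: [1.3, -1.1, -0.1]
width: 0.0002
grasp_force: 0.0
```

```bash
python3 - <<'E'
from pm import *
s=cams.read_camera("scene")[...,::-1];t=cams.read_camera("top")[...,::-1]
S=np.array([.5603,.055]);ex=np.array([.112,.9937]);ey=np.array([-.9937,.112])
g=cv2.cvtColor(s,cv2.COLOR_BGR2GRAY)
b=(g<80).astype(np.uint8);b[:135]=0;b[215:]=0;b[:,:190]=0;b[:,272:]=0
n,_,st,ce=cv2.connectedComponentsWithStats(b)
for k in range(1,n):
    w=onz("scene",ce[k],.104);print(st[k,4],ce[k],w,"shelf",(w[:2]-S)@ex,(w[:2]-S)@ey)
cv2.imwrite("pics/f9.png",np.hstack([cv2.resize(s[120:270,150:350],(400,300),interpolation=2),cv2.resize(t[130:280,150:350],(400,300),interpolation=2)]))
to()
E
```

```text
5 [220.8 155.6] [0.469 0.087 0.104] shelf 0.021532599393897834 0.09430912134536999
7 [251.7143 164.    ] [0.4869 0.1706 0.104 ] shelf 0.106694919987151 0.08589551475808616
63 [194.     181.8571] [0.5638 0.0366 0.104 ] shelf -0.017861862923896774 -0.005540051565135311
6 [204.8333 185.8333] [0.5725 0.0657 0.104 ] shelf 0.011980535405624847 -0.010887662588683022
6 [237.  195.5] [0.5911 0.1485 0.104 ] shelf 0.09636004763537394 -0.02014376670015056
t 40.9 pos [0.5093 0.0085 0.2354] rpy [ 1.6938 -0.0057  2.9447] zaxis [ 0.1934  0.9734 -0.1227] yaxis [0.0296 0.1192 0.9924] 
j [ 0.6727  0.4832 -0.0686  1.9337 -1.1536  1.7241  2.462 ] F [-0.2066 -0.4699  0.0644]
```

View pics/f9.png

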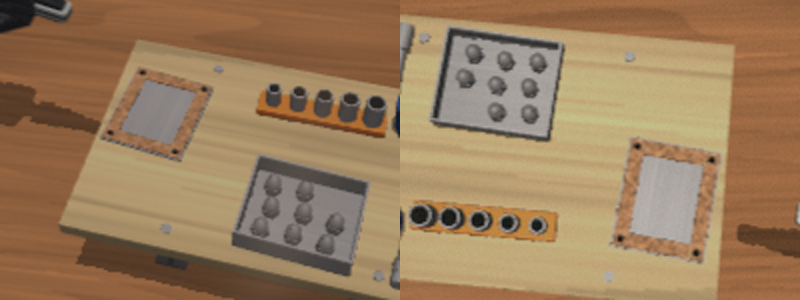

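Both views show the plate flat with the gasket up, fully on the shelf; the nearest corner, in the top view, is at about (720,155) with the end edge at x≈726. I confirm the margin with numbers from the top view.

```bash
python3 - <<'E'
from pm import *
t=cams.read_camera("top")[...,::-1];h=cv2.cvtColor(t,cv2.COLOR_BGR2HSV).astype(int);g=cv2.cvtColor(t,cv2.COLOR_BGR2GRAY)
b=(g<85).astype(np.uint8);b[:195]=0;b[265:]=0;b[:,:250]=0;b[:,312:]=0
n,_,st,ce=cv2.connectedComponentsWithStats(b)
P=lambda uv:onz("top",uv,.104)
for k in range(1,n):print(st[k,4],ce[k],P(ce[k]))
# shelf end line in the same picture: right-most plywood pixel per row above/below the plate
rows=list(range(160,195))+list(range(265,275));pts=[]
for v in rows:
    u=np.where((h[v,250:335,0]>=17)&(h[v,250:335,0]<30)&(h[v,250:335,2]>120))[0]
    if len(u):pts.append(onz("top",(250+u.max()+.5,v),.1)[:2])
pts=np.array(pts);f=np.polyfit(pts[:,0],pts[:,1],1);print("end line y=",f,np.std(pts[:,1]-np.polyval(f,pts[:,0])))
for k in range(1,n):
    w=P(ce[k]);print("dist from end",(w[1]-np.polyval(f,w[0]))/np.hypot(1,f[0]))
E
```

```text
8 [268.125 202.875] [0.5912 0.1501 0.104 ]
8 [305.125 209.5  ] [0.5742 0.0672 0.104 ]
8 [259.875 248.875] [0.4889 0.1712 0.104 ]
8 [297.5 256. ] [0.4715 0.0886 0.104 ]
end line y= [-0.1222  0.1199] 0.0009370249762722952
dist from end 0.1017169394670026
dist from end 0.017370690172539543
dist from end 0.11031839968431126
dist from end 0.0261746009178088
```

Both views put every corner inside the end: the nearest is at +1 mm by the scene view and +7 mm by the top view, against a limit of −4 mm. The arm is clear, so I hand the job in.

```bash
python3 -c "
from workcell import r
print(r.finish_job())"
```

```text
the job is handed in; nothing more can be done
None
```

I handed the job in at about 41 s: the plate lies flat and gasket up on the shelf, its nearest corner 1 to 7 mm inside the free end, and the bystanders look unmoved; the doubt is the last push, where the gripper probably hit the shelf end (about 100 N at the wrist, limit 120 N), which may have passed the 40 N body limit.

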